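# Feel three wheel hubs for drag and set their tags

## Robot

A 6-joint arm with a two-finger parallel gripper is mounted at the origin on the work surface. World frame = base frame: x ahead of the robot, y to its left, z up, the work surface at z = 0. Lengths are in m, angles in rad, forces in N, time in s.
With the tool pointing down it reaches from about 0.35 to 0.775 m from the base axis. Payload 5.5 kg.
Tool frame: the origin (TCP) lies between the finger pads; the fingertips stand 19 mm ahead of it and the grasp point (between the pads) is the TCP (env.tcp_to_tips is the distance from the TCP to the fingertips, in m); z points along the fingers, y is the direction in which the jaws open and shut (so a half turn about z gives the same grasp; the last joint's range is limited). The gripper opens to 85 mm and grips with 20 to 120 N. Pads are 22 mm wide; open, the fingers measure 114 mm over their backs; the gripper's body (76 mm by 85 mm) begins 54 mm behind the grasp point. The pads swing forward as they close: fully open they stand 13 mm farther back than shut.
Start: joints at [1.065, 0.313, 0.046, 1.304, 0, 1.431], TCP at [0.206, 0.537, 0.25] pointing down, gripper open.
Joint ranges: [-2.76, 2.76], [-0.86, 1.69], [-1.03, 1.26], [-2.2, 2.34], [-1.47, 1.5], [-3.14, 3.14]. Speed limits (rad/s): [2.57, 2.57, 3.14, 3.14, 3.14, 3.14].

## Interface

Orientations are given as a unit quaternion [w, x, y, z].
In Python, from workcell import env, eyes, job gives the robot as it stands. The module is installed in compiled form; this text tells all that it offers.
- The arm moves only by the tool move_arm, never from a script. Its argument "commands" is a list of rows, each a list of 3 entries, a list of its own where there are three numbers: the shift along the world's x, y, z as a fraction of full scale, then the turn, a rotation vector about the world's x, y, z as a fraction of full scale, then the gripper command: -1 is shut, 1 is fully open, values between are in proportion. In form: [[[x, y, z], [wx, wy, wz], gripper], ...]. A call has 1 to 5 rows; each row shifts and turns the commanded pose from where the row before left it; what a row does not reach is not made up. Full scale, the value 1, is 0.04 m for a shift and 8 degrees for a turn. A row lasts 1/10 s, in which the tool goes at most 50 mm and 8.59 degrees, less where a joint would pass 70% of its speed; a pose out of reach is approached as far as the arm can. A call with a number of a shift or a turn outside -1 to 1 is refused whole. A call with a gripper value outside its range is refused whole. The fingers move at their own pace and stop on an object; "newtons" is the grip in N (left out, the last holds). Time passes only in rows, so rows that do not move let the fingers close. It gives the time, the measured TCP pose, the force and the opening at its end, in the units of the state.
- env.get_state(): the state, without advancing time (a new reading comes with each control period).
- eyes.read_camera(name): name is "scene" or "top" or "wrist"; returns a dict with "frame" (384x512x3 uint8, red, green, blue), "mtx" (3x3 intrinsics, pixels), "camera_from_world" (4x4, takes a point from world to camera coordinates); the wrist camera has in their place "mount" (4x4, takes a point from camera to tool coordinates, whose origin is the TCP and whose axes are the flange's). Camera axes: x right, y down, z forward; pixel columns grow to the right and rows downward; lengths in m; the calibration is good to about 2 mm. A picture is of the moment at which its call begins: read the wrist's pose just before it. There is no depth.
- job.hand_in(): hands the job in, once; it reports no verdict.
The state is a dict: "clock": time; "joint_pos": joint angles; "qvel": joint speeds; "tau": joint torques, N m; "tcp_pos": TCP position; "orientation": TCP orientation; "wrist_force": force on the tool from outside, world axes, zero at the start; "ft_torque": the same for the moment, N m; "finger_gap": finger opening in m.
Only numpy, scipy, OpenCV 4.12 (cv2) and the standard library are available. Lean on these libraries where they do the work, as an engineer would, in place of code of your own. Each camera call takes 0.05 s, during which the arm holds its last target.

## Task

Check the three wheel hubs on their test stands: turn each hub one way by a quarter to half a turn, by pushing one of its studs round, and feel whether it runs free or binds. Then slide the tag on its stand fully home to the stop, to the green end if the hub runs free and to the red end if it binds. Work gently, never pushing anything with more than 25 N, and do not disturb the tools and parts lying about.

Things in the scene. Friction and masses are not known exactly. Their poses are not given: they have to be found in the camera images.
- flange_1: Wheel hub on its stand: bright flange 130 mm across, 12 mm thick, four upright studs (14 mm diameter, 34 mm tall) on a 50 mm radius, dark boss 54 mm across, 24 mm tall. Origin: on the vertical turning axis, at the flange's top face, 82 mm above the bench. x points to the yellow stud, the dark ones stand at 90, 180, 270 deg; z up. Turns endlessly, either way. The three hubs look alike.
- mark_1 (a point): Foot of the yellow stud of flange_1, on its centre line at the flange's top face, 50 mm from the turning axis. Pushed slowly at a stud, a hub that runs free gives about 1 N or less, save a brief knock when first met, and may run on a little; one that binds gives about 11 to 16 N all the while it is moving (less once the push stops) and stops dead. Any number of the three may bind.
- stand_1: Fixed stand of flange_1: dark base plate 215 x 130 mm and grey block 100 mm square, top at 68 mm. Origin on the bench under the hub's axis. Its x axis points from the tag (robot's side) to the hub; its y axis, to the left seen from the robot, runs along the tag's track to the green end.
- tag_1_mid (a point): Centre of the white verdict tag on stand_1: upright block 30 x 20 x 38 mm (stand's x, y, z). It slides along the stand's y axis on an aluminium track 115 mm from the hub's axis on the robot's side, track top 19 mm below this point. Green end at the stand's +y (left from the robot), red at -y. Slides at about 2.5 N, stays where left; hard stop at each end.
- tag_1 (a joint): Position of the tag on stand_1 along its track, in m: 0 = against the stop at the red end, 0.08 = against the stop at the green end, about 0.04 = no verdict yet.
- flange_2: Wheel hub on its stand: bright flange 130 mm across, 12 mm thick, four upright studs (14 mm diameter, 34 mm tall) on a 50 mm radius, dark boss 54 mm across, 24 mm tall. Origin: on the vertical turning axis, at the flange's top face, 82 mm above the bench. x points to the yellow stud, the dark ones stand at 90, 180, 270 deg; z up. Turns endlessly, either way. The three hubs look alike.
- mark_2 (a point): Foot of the yellow stud of flange_2, on its centre line at the flange's top face, 50 mm from the turning axis. Pushed slowly at a stud, a hub that runs free gives about 1 N or less, save a brief knock when first met, and may run on a little; one that binds gives about 11 to 16 N all the while it is moving (less once the push stops) and stops dead. Any number of the three may bind.
- stand_2: Fixed stand of flange_2: dark base plate 215 x 130 mm and grey block 100 mm square, top at 68 mm. Origin on the bench under the hub's axis. Its x axis points from the tag (robot's side) to the hub; its y axis, to the left seen from the robot, runs along the tag's track to the green end.
- tag_2_mid (a point): Centre of the white verdict tag on stand_2: upright block 30 x 20 x 38 mm (stand's x, y, z). It slides along the stand's y axis on an aluminium track 115 mm from the hub's axis on the robot's side, track top 19 mm below this point. Green end at the stand's +y (left from the robot), red at -y. Slides at about 2.5 N, stays where left; hard stop at each end.
- tag_2 (a joint): Position of the tag on stand_2 along its track, in m: 0 = against the stop at the red end, 0.08 = against the stop at the green end, about 0.04 = no verdict yet.
- flange_3: Wheel hub on its stand: bright flange 130 mm across, 12 mm thick, four upright studs (14 mm diameter, 34 mm tall) on a 50 mm radius, dark boss 54 mm across, 24 mm tall. Origin: on the vertical turning axis, at the flange's top face, 82 mm above the bench. x points to the yellow stud, the dark ones stand at 90, 180, 270 deg; z up. Turns endlessly, either way. The three hubs look alike.
- mark_3 (a point): Foot of the yellow stud of flange_3, on its centre line at the flange's top face, 50 mm from the turning axis. Pushed slowly at a stud, a hub that runs free gives about 1 N or less, save a brief knock when first met, and may run on a little; one that binds gives about 11 to 16 N all the while it is moving (less once the push stops) and stops dead. Any number of the three may bind.
- stand_3: Fixed stand of flange_3: dark base plate 215 x 130 mm and grey block 100 mm square, top at 68 mm. Origin on the bench under the hub's axis. Its x axis points from the tag (robot's side) to the hub; its y axis, to the left seen from the robot, runs along the tag's track to the green end.
- tag_3_mid (a point): Centre of the white verdict tag on stand_3: upright block 30 x 20 x 38 mm (stand's x, y, z). It slides along the stand's y axis on an aluminium track 115 mm from the hub's axis on the robot's side, track top 19 mm below this point. Green end at the stand's +y (left from the robot), red at -y. Slides at about 2.5 N, stays where left; hard stop at each end.
- tag_3 (a joint): Position of the tag on stand_3 along its track, in m: 0 = against the stop at the red end, 0.08 = against the stop at the green end, about 0.04 = no verdict yet.
- bearing_ring: loose steel ring, 42 mm across, 14 mm tall, a bystander; origin at the centre of its underside as it stands
- grease_tin: loose grease tin, 64 mm across, 60 mm tall, a bystander; origin at the centre of its underside as it stands
- wrench: loose steel wrench, 180 mm long along its x, lying flat, a bystander; origin at the centre of its underside as it stands
- screwdriver: loose black-handled screwdriver, 200 mm long along its x, lying, a bystander; origin at the centre of its underside as it stands
- oil_bottle: loose black oil bottle, 60 mm across, 150 mm tall, a bystander; origin at the centre of its underside as it stands
- mug: loose blue mug, 80 mm across, 90 mm tall, a bystander; origin at the centre of its underside as it stands
- lug_nut: loose steel lug nut, 24 mm across, 26 mm tall, a bystander; origin at the centre of its underside as it stands

How it is judged:
On the way, in this order (a step that is already met when the one before it is completed fails the run):
1. a first hub is turned, before any tag has been set (value of joint tag_1 between 0.02 and 0.06 m and value of joint tag_2 between 0.02 and 0.06 m and value of joint tag_3 between 0.02 and 0.06 m and distance of any of mark_1, mark_2, mark_3 from where it was at the start of the episode above 0.045 m).
2. all three hubs have been turned (distance of each of mark_1, mark_2, mark_3 from where it was at the start of the episode above 0.045 m), for 0.1 s.
At the end, for the whole second after the job is handed in: All three hubs stand still, turned more than about 55 degrees from their start (yellow stud over 45 mm away), and each tag is within 3 mm of a stop: red for every hub that binds, green for every one that runs free; none to all of them may bind (all of step 2 and ((contact force between flange_1 and anything else above 1 N and value of joint tag_1 below 0.003 m) or (contact force between flange_1 and anything else below 0.5 N and value of joint tag_1 above 0.077 m)) and ((contact force between flange_2 and anything else above 1 N and value of joint tag_2 below 0.003 m) or (contact force between flange_2 and anything else below 0.5 N and value of joint tag_2 above 0.077 m)) and ((contact force between flange_3 and anything else above 1 N and value of joint tag_3 below 0.003 m) or (contact force between flange_3 and anything else below 0.5 N and value of joint tag_3 above 0.077 m)) and angular speed of each of flange_1, flange_2, flange_3 below 0.2 rad/s); the robot touches nothing.
It fails at once if the robot pushes on anything with more than 25 N (contact force between any of the fingers, the arm and anything else above 25 N).
It fails at once if a tool or part lying about is moved by more than 30 mm (distance of any of bearing_ring, grease_tin, wrench, screwdriver, oil_bottle, mug, lug_nut from where it was at the start of the episode above 0.03 m).
It also fails if it takes over 72 s, if anything falls off the work surface, if the arm or the gripper's body presses on something with over 40 N, if the wrist force passes 120 N, or if a joint passes its speed limit or range.

## Working session

There is one attempt and no reset: what is moved stays moved. The work goes in short steps, Python scripts to look and compute and a tool call to move; the robot and the scene stay as the last step left them, time stands still between calls to the robot, and variables do not carry over. Pictures are saved under pics/ and viewed, and the job is handed in when it is done.

Besides the shell and the picture viewer there is one more tool, called after ">>>" by a JSON object that holds its "fn" and its "kwargs", one argument or row to a line. move_arm: Moves the arm, as the interface text tells. Its arguments: {"type":"object","properties":{"commands":{"type":"array","items":{"type":"array"}},"newtons":{"type":"number"}},"required":["commands"]}

```bash
mkdir -p pics; python3 - <<'E'
from workcell import env, eyes, job
import cv2,numpy as np
s=env.get_state(); print({k:np.round(v,3).tolist() for k,v in s.items()})
for n in ["scene","top"]:
    d=eyes.read_camera(n); cv2.imwrite(f"pics/{n}0.png",d["frame"][:,:,::-1]); print(n,d["mtx"].round(1).tolist(),d["camera_from_world"].round(4).tolist())
    np.savez(f"{n}0.npz",**d)
d=eyes.read_camera("wrist"); cv2.imwrite("pics/wrist0.png",d["frame"][:,:,::-1]); print(d["mount"].round(4).tolist())
E
```

```text
{'clock': 0.0, 'joint_pos': [1.065, 0.314, 0.045, 1.304, -0.0, 1.431], 'qvel': [-0.0, -0.0, 0.001, 0.002, -0.0, 0.0], 'tau': [-0.002, -48.064, 29.853, 0.02, -0.0, -0.0], 'tcp_pos': [0.205, 0.537, 0.249], 'orientation': [-0.0, 0.182, 0.983, -0.001], 'wrist_force': [0.354, 0.621, 0.002], 'ft_torque': [0.008, 0.005, 0.024], 'finger_gap': 0.086}
scene [[362.5, 0.0, 254.6], [0.0, 362.5, 185.6], [0.0, 0.0, 1.0]] [[0.2933, 0.9559, 0.0169, -0.1318], [0.6657, -0.1915, -0.7213, -0.3014], [-0.6862, 0.2228, -0.6925, 1.4573], [0.0, 0.0, 0.0, 1.0]]
top [[412.3, 0.0, 253.9], [0.0, 412.3, 191.8], [0.0, 0.0, 1.0]] [[-0.1046, -0.9945, 0.0005, 0.0318], [-0.9743, 0.1024, -0.2007, 0.5614], [0.1995, -0.0215, -0.9797, 1.4317], [0.0, 0.0, 0.0, 1.0]]
[[0.0002, -0.9612, -0.2758, 0.069], [1.0, 0.0004, -0.0009, 0.0004], [0.001, -0.2758, 0.9612, -0.1231], [0.0, 0.0, 0.0, 1.0]]
```

View pics/scene0.png

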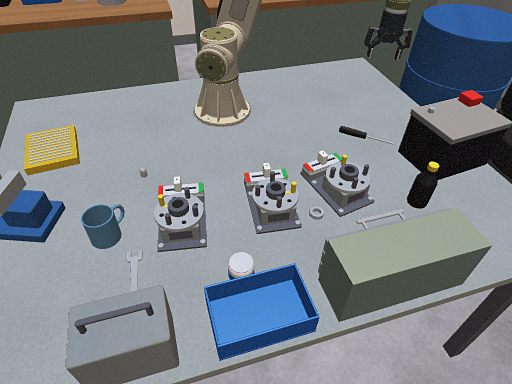

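View pics/top0.png

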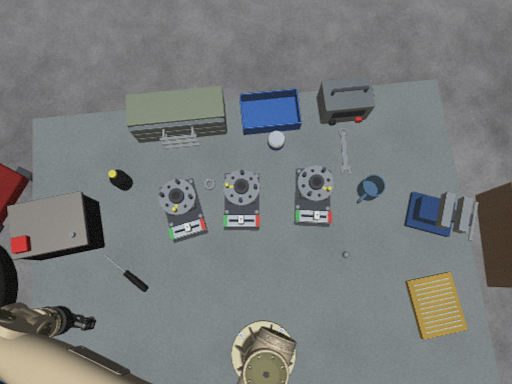

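View pics/wrist0.png

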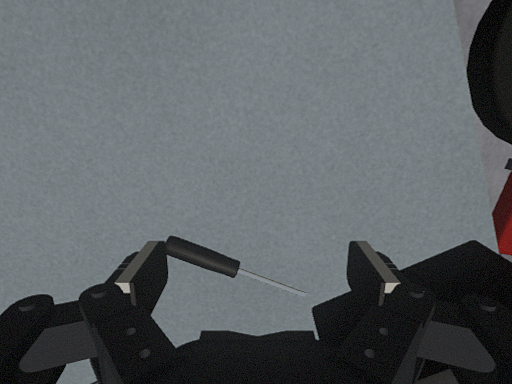

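The top view shows the three hubs at about (178,197), (241,187) and (316,182), each with its tag track below it. I'll enlarge these for accurate pixel positions.

```bash
python3 - <<'E'
import cv2,numpy as np
f=np.load("top0.npz")["frame"][:,:,::-1]
c=f[155:250,150:345]; cv2.imwrite("pics/top0c.png",cv2.resize(c,None,fx=4,fy=4,interpolation=cv2.INTER_CUBIC))
f=np.load("scene0.npz")["frame"][:,:,::-1]
c=f[140:250,145:385]; cv2.imwrite("pics/scene0c.png",cv2.resize(c,None,fx=3.3,fy=3.3,interpolation=cv2.INTER_CUBIC))
E
```

```text
(no output)
```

View pics/top0c.png

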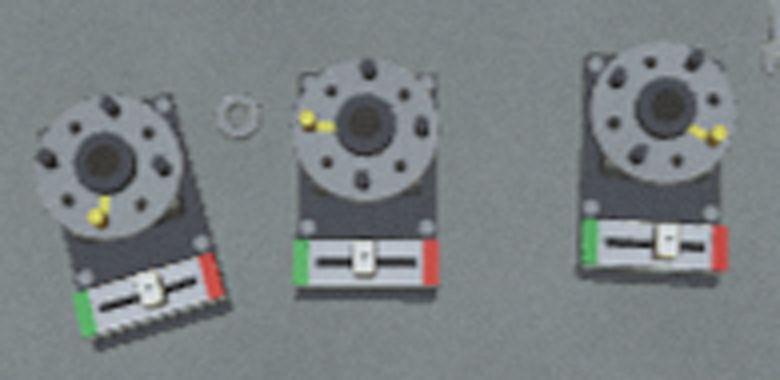

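View pics/scene0c.png

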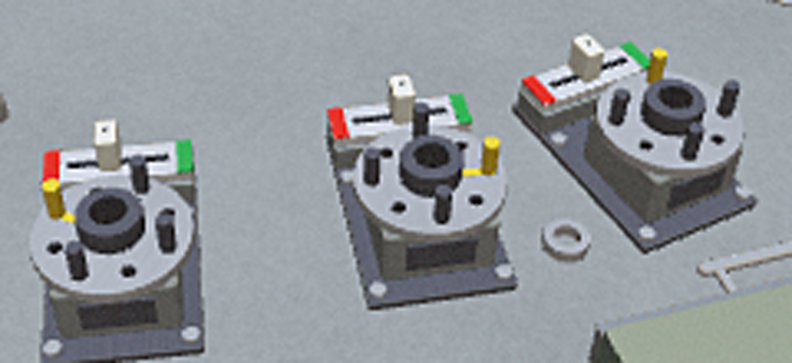

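```bash
cat > h.py <<'E'
import cv2,numpy as np
def load(n,i=0):
    d=np.load(f"{n}{i}.npz"); return d["frame"],d["mtx"],d["camera_from_world"]
def ray(uv,K,T):
    R=T[:3,:3];o=-R.T@T[:3,3]; v=R.T@np.linalg.inv(K)@np.array([uv[0],uv[1],1.]); return o,v/np.linalg.norm(v)
def onplane(uv,z,K,T):
    o,v=ray(uv,K,T); return o+v*(z-o[2])/v[2]
def tri(a,b):
    (o1,v1),(o2,v2)=a,b
    t=np.linalg.lstsq(np.c_[v1,-v2],o2-o1,rcond=None)[0]
    p,q=o1+v1*t[0],o2+v2*t[1]; return (p+q)/2,np.linalg.norm(p-q)
def proj(p,K,T):
    c=T[:3,:3]@np.asarray(p)+T[:3,3]; u=K@c; return u[:2]/u[2]
E
python3 - <<'E'
from h import *
res={}
for n,boxes in {"top":[(150,165,212,250),(215,160,265,235),(290,160,340,235)],"scene":[(295,140,385,215),(235,155,310,235),(145,170,215,250)]}.items():
    f,K,T=load(n); hsv=cv2.cvtColor(f,cv2.COLOR_RGB2HSV)
    for i,(x0,y0,x1,y1) in enumerate(boxes):
        h=hsv[y0:y1,x0:x1].astype(int); H,S,V=h[...,0],h[...,1],h[...,2]
        for c,m in dict(g=(abs(H-65)<15)&(S>120),r=((H<6)|(H>174))&(S>120),y=(abs(H-27)<8)&(S>130)&(V>90)).items():
            ys,xs=np.nonzero(m); res[n,i,c]=(xs.mean()+x0,ys.mean()+y0)
            print(n,i,c,len(xs),np.round(res[n,i,c],1),xs.min()+x0,xs.max()+x0,ys.min()+y0,ys.max()+y0)
        # flange: bright low-sat
        m=((V>135)&(S<45)).astype(np.uint8)
        cs,_=cv2.findContours(m,cv2.RETR_EXTERNAL,cv2.CHAIN_APPROX_NONE)
        for c in sorted(cs,key=cv2.contourArea)[::-1][:3]:
            e=cv2.fitEllipse(cv2.convexHull(c)) if len(c)>5 else None
            print("  blob",cv2.contourArea(c), e and (np.round(np.add(e[0],(x0,y0)),1),np.round(e[1],1),round(e[2])), cv2.boundingRect(c))
            if e: print("    at z82",onplane(np.add(e[0],(x0,y0)),.082,K,T).round(4))
for i in range(3):
  for c in "gr":
    p,g=tri(*[ray(res[n,i,c],*load(n)[1:]) for n in("top","scene")]); print(i,c,p.round(4),round(g,4))
E
```

```text
top 0 g 24 [170.8 233.1] 169 173 228 238
top 0 r 41 [202.6 223.6] 200 205 218 229
top 0 y 13 [174.5 208.3] 173 176 204 211
  blob 1664.0 (array([163.5, 208.4]), array([ 48.1, 112.8]), 38) (0, 0, 56, 85)
    at z82 [0.5305 0.296  0.082 ]
  blob 298.0 (array([186.4, 228.7]), array([14.5, 37.7]), 71) (22, 54, 30, 20)
    at z82 [0.4504 0.2213 0.082 ]
  blob 161.5 (array([190.6, 242.6]), array([12. , 34.2]), 74) (24, 70, 32, 15)
    at z82 [0.4009 0.21   0.082 ]
top 1 g 23 [224.7 219.8] 224 226 215 225
top 1 r 33 [257. 220.] 256 258 215 225
top 1 y 11 [228.  185.3] 226 232 183 186
  blob 1164.5 (array([231.5, 198.6]), array([51.5, 72.5]), 43) (0, 7, 50, 65)
    at z82 [0.5405 0.0548 0.082 ]
  blob 296.5 (array([240.7, 220.7]), array([20.2, 31.6]), 88) (12, 55, 28, 12)
    at z82 [0.4585 0.0302 0.082 ]
  blob 59.0 (array([257.3, 225.4]), array([16.3, 41.6]), 48) (27, 51, 23, 24)
    at z82 [ 0.4362 -0.0257  0.082 ]
top 2 g 22 [297.3 215.2] 296 298 210 219
top 2 r 41 [329.6 216.8] 328 331 211 222
top 2 y 13 [327.6 188.3] 323 330 187 190
  blob 991.0 (array([319.1, 182.5]), array([38.2, 49.
[... 461 characters left out ...]
ray([ 97.8, 170.1]), 179) (0, 0, 90, 75)
    at z82 [0.5615 0.2267 0.082 ]
  blob 10.5 (array([340.5, 209.8]), array([3.6, 5.4]), 109) (43, 68, 6, 4)
    at z82 [0.6862 0.1656 0.082 ]
  blob 9.5 (array([313.8, 181.3]), array([3.4, 4.7]), 109) (17, 40, 5, 4)
    at z82 [0.5638 0.1423 0.082 ]
scene 1 g 34 [284.1 172.4] 281 287 168 176
scene 1 r 72 [270.7 172.9] 244 309 163 184
scene 1 y 58 [292.1 188. ] 285 295 182 192Traceback (most recent call last):
  File "<stdin>", line 14, in <module>
cv2.error: OpenCV(4.12.0) /io/opencv/modules/imgproc/src/shapedescr.cpp:361: error: (-201:Incorrect size of input array) There should be at least 5 points to fit the ellipse in function 'fitEllipseNoDirect'
```

```bash
python3 - <<'E'
from h import *
def z2s(p,x0,y0,k): return ((p[0]+.5)/k-.5+x0,(p[1]+.5)/k-.5+y0)
f,K,T=load("top"); g=cv2.cvtColor(f,cv2.COLOR_RGB2GRAY)
big=cv2.resize(g[155:250,150:345],None,fx=4,fy=4,interpolation=cv2.INTER_CUBIC)
for i,(cx,cy) in enumerate([(105,163),(366,124),(667,107)]):
    # boss: dark mask near
    m=np.zeros_like(big); cv2.circle(m,(cx,cy),38,255,-1); m=((big<88)&(m>0)).astype(np.uint8)
    cs,_=cv2.findContours(m,cv2.RETR_EXTERNAL,cv2.CHAIN_APPROX_NONE); c=max(cs,key=cv2.contourArea)
    e=cv2.fitEllipse(cv2.convexHull(c)); b=onplane(z2s(e[0],150,155,4),.1,K,T)
    # flange: angular radial edge scan from boss centre, r 60..82
    pts=[]
    gx=cv2.GaussianBlur(big.astype(float),(0,0),2)
    for a in np.linspace(0,2*np.pi,180,endpoint=False):
        r=np.arange(58,86,.5); X=(e[0][0]+r*np.cos(a)).astype(np.float32)[None];Y=(e[0][1]+3+r*np.sin(a)).astype(np.float32)[None]
        p=cv2.remap(gx.astype(np.float32),X,Y,cv2.INTER_LINEAR)[0]; d=np.diff(p); k=d.argmin()
        if d[k]<-2 and 2<k<len(d)-3: pts.append((X[0,k],Y[0,k]))
    pts=np.array(pts,np.float32); e2=cv2.fitEllipse(pts)
    for _ in range(3):
        q=pts-np.array(e2[0]); rr=np.hypot(*q.T); a=np.array(e2[1]).mean()/2; pts=pts[abs(rr-a)<4]; e2=cv2.fitEllipseDirect(pts)
    fl=onplane(z2s(e2[0],150,155,4),.082,K,T)
    print(i,"boss",np.round(e[0],1),np.round(e[1],1),b.round(4),"flange",len(pts),np.round(e2[0],1),np.round(e2[1],1),fl.round(4), "dia mm",np.round(np.array(e2[1])/4/412*1.26*1000,0))
R={"top":[((170.8,233.1),(202.6,223.6)),((224.7,219.8),(257,220)),((297.3,215.2),(329.6,216.8))]}
for i in range(3):
    a,b=[onplane(q,.03,K,T) for q in R["top"][i]]; d=a-b; print("track",i,a.round(4),b.round(4),np.linalg.norm(d).round(4),"mid",((a+b)/2).round(4),"yaw of +y-90",np.degrees(np.arctan2(d[1],d[0])).round(1)-90)
# tag top triangulation, top crop (4x) & scene crop (3.3x)
fs,Ks,Ts=load("scene")
# centers of tag top faces read off crops
tt=[(151,285),(364,253),(667,236)]; ts=[(588,43),(402,83),(106,128)]
for i in range(3):
    p,g_=tri(ray(z2s(tt[i],150,155,4),K,T),ray(z2s(ts[i],145,140,3.3),Ks,Ts)); print("tagtop",i,p.round(4),round(g_,4))
# yellow stud tops
yt=[(96,215),(306,119),(720,132)]; ys=[(658,53),(491,142),(52,184)]
for i in range(3):
    p,g_=tri(ray(z2s(yt[i],150,155,4),K,T),ray(z2s(ys[i],145,140,3.3),Ks,Ts)); print("ystud top",i,p.round(4),round(g_,4), onplane(z2s(yt[i],150,155,4),.116,K,T).round(4))
E
```

```text
0 boss [105.8 164.4] [59.4 61.8] [0.5673 0.2461 0.1   ] flange 105 [108.3 167.5] [140.3 146.6] [0.5681 0.2471 0.082 ] dia mm [107. 112.]
1 boss [365.5 125.9] [57.9 60.8] [0.5779 0.017  0.1   ] flange 95 [365.5 129.2] [141.5 143.2] [0.5788 0.0174 0.082 ] dia mm [108. 110.]
2 boss [665.1 109. ] [58.8 60.7] [ 0.5654 -0.2468  0.1   ] flange 106 [662.2 112.1] [139.8 143.9] [ 0.5668 -0.2471  0.082 ] dia mm [107. 110.]
track 0 [0.4473 0.2861 0.03  ] [0.4696 0.1694 0.03  ] 0.1188 mid [0.4584 0.2277 0.03  ] yaw of +y-90 10.799999999999997
track 1 [0.475  0.0886 0.03  ] [ 0.4621 -0.0278  0.03  ] 0.1171 mid [0.4685 0.0304 0.03  ] yaw of +y-90 -6.400000000000006
track 2 [ 0.4642 -0.1753  0.03  ] [ 0.4461 -0.2913  0.03  ] 0.1173 mid [ 0.4552 -0.2333  0.03  ] yaw of +y-90 -8.900000000000006
tagtop 0 [0.4592 0.2167 0.0904] 0.0017
tagtop 1 [0.4673 0.0297 0.0915] 0.0005
tagtop 2 [ 0.4544 -0.2345  0.092 ] 0.0002
ystud top 0 [0.5201 0.2542 0.1177] 0.0004 [0.5205 0.2547 0.116 ]
ystud top 1 [0.5858 0.0674 0.1159] 0.0005 [0.5858 0.0676 0.116 ]
ystud top 2 [ 0.5365 -0.2868  0.1181] 0.0028 [ 0.5368 -0.2886  0.116 ]
```

>>> {"fn": "move_arm", "kwargs": {
  "commands": [
    [[0.8,-0.6,0],[0,0,0.7],-1],
    [[0.8,-0.6,0],[0,0,0.7],-1],
    [[0.8,-0.6,0],[0,0,0.7],-1],
    [[0.8,-0.6,0],[0,0,0.7],-1],
    [[0.8,-0.6,0],[0,0,0.7],-1]
  ],
  "newtons": 40
}}

```text
clock: 0.65
tcp_pos: [0.3666, 0.4158, 0.2501]
orientation: [-0.0, -0.064, 0.998, -0.0]
wrist_force: [0.5, 0.6, 0.9]
finger_gap: 0.0124
```

>>> {"fn": "move_arm", "kwargs": {
  "commands": [
    [[0.8,-0.6,0],[0,0,0.7],-1],
    [[0.8,-0.6,0],[0,0,0.7],-1],
    [[0.8,-0.6,0],[0,0,0.7],-1],
    [[0.4,-0.6,0],[0,0,0.7],-1],
    [[0,0,0],[0,0,0.7],-1]
  ]
}}

```text
clock: 1.15
tcp_pos: [0.48, 0.3181, 0.2496]
orientation: [-0.0, -0.301, 0.954, -0.001]
wrist_force: [-0.7, -0.4, -0.2]
finger_gap: 0.0002
```

```bash
python3 - <<'E'
from workcell import env, eyes, job
import cv2,numpy as np
s=env.get_state(); print({k:np.round(v,3).tolist() for k,v in s.items()}); print(env.tcp_to_tips)
d=eyes.read_camera("wrist"); cv2.imwrite("pics/wrist1.png",d["frame"][:,:,::-1]); np.savez("wrist1.npz",**d,p=s["tcp_pos"],q=s["orientation"])
E
```

```text
{'clock': 1.15, 'joint_pos': [0.446, 0.316, 0.048, 1.304, -0.001, -0.165], 'qvel': [0.05, -0.008, -0.01, 0.01, 0.029, -0.935], 'tau': [-1.825, -47.827, 30.104, -0.132, -0.263, 0.725], 'tcp_pos': [0.48, 0.318, 0.25], 'orientation': [-0.0, -0.301, 0.954, -0.001], 'wrist_force': [-0.708, -0.388, -0.202], 'ft_torque': [0.065, 0.059, -0.019], 'finger_gap': 0.0}
0.019
```

View pics/wrist1.png

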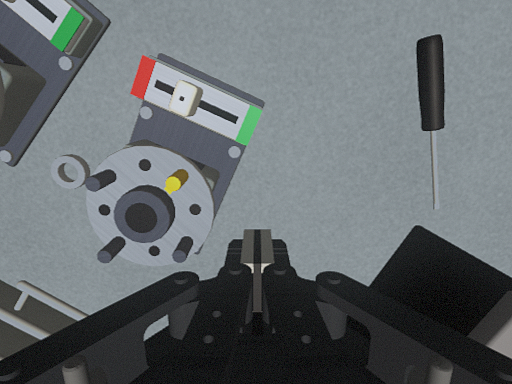

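```bash
cat >> h.py <<'E'
from scipy.spatial.transform import Rotation as Ro
def wcam(i):
    d=np.load(f"wrist{i}.npz"); q=d["q"]; W=np.eye(4); W[:3,:3]=Ro.from_quat([q[1],q[2],q[3],q[0]]).as_matrix(); W[:3,3]=d["p"]
    return d["frame"],d["mtx"],np.linalg.inv(W@d["mount"])
E
python3 - <<'E'
from h import *
d=np.load("wrist1.npz"); M=np.linalg.inv(d["mount"]); K=d["mtx"]
for x in(-.011,.011):
  for y in(-.0145,-.006,0,.006,.0145):
    for z in(.019,-.02): print((x,y,z),proj([x,y,z],K,M).round(0),end=" ")
  print()
f,K,T=wcam(1)
# boss top centre & flange ellipse from reading: boss top ellipse, yellow top
hsv=cv2.cvtColor(f,cv2.COLOR_RGB2HSV)
for n,p in dict(h1=(.568,.2467,.082),b1=(.568,.2467,.106),y1=(.5205,.2545,.116),tag=(.4592,.2167,.0915)).items(): print(n,proj(p,K,T).round(1))
c=f[50:270,50:280]; cv2.imwrite("pics/w1c.png",cv2.resize(c,None,fx=2.6,fy=2.6,interpolation=cv2.INTER_CUBIC)[:,:,::-1])
c=f[220:384,150:370]; cv2.imwrite("pics/w1f.png",cv2.resize(c,None,fx=3,fy=3,interpolation=cv2.INTER_CUBIC)[:,:,::-1])
E
```

```text
(-0.011, -0.0145, 0.019) [230. 264.] (-0.011, -0.0145, -0.02) [222. 313.] (-0.011, -0.006, 0.019) [246. 264.] (-0.011, -0.006, -0.02) [243. 313.] (-0.011, 0, 0.019) [258. 264.] (-0.011, 0, -0.02) [258. 313.] (-0.011, 0.006, 0.019) [269. 264.] (-0.011, 0.006, -0.02) [273. 313.] (-0.011, 0.0145, 0.019) [286. 264.] (-0.011, 0.0145, -0.02) [295. 313.] 
(0.011, -0.0145, 0.019) [229. 225.] (0.011, -0.0145, -0.02) [220. 264.] (0.011, -0.006, 0.019) [246. 225.] (0.011, -0.006, -0.02) [242. 264.] (0.011, 0, 0.019) [258. 225.] (0.011, 0, -0.02) [258. 264.] (0.011, 0.006, 0.019) [270. 225.] (0.011, 0.006, -0.02) [274. 264.] (0.011, 0.0145, 0.019) [287. 225.] (0.011, 0.0145, -0.02) [297. 264.] 
h1 [150.2 208. ]
b1 [141.4 216.4]
y1 [171.6 183.4]
tag [177.6  97.9]
```

View pics/w1c.png

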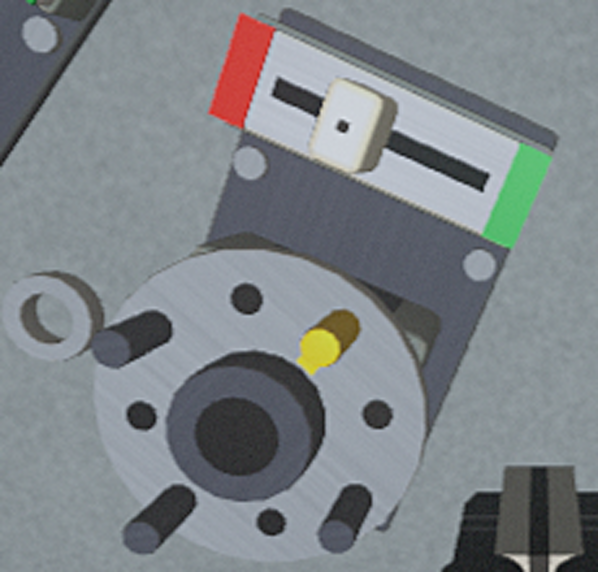

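View pics/w1f.png

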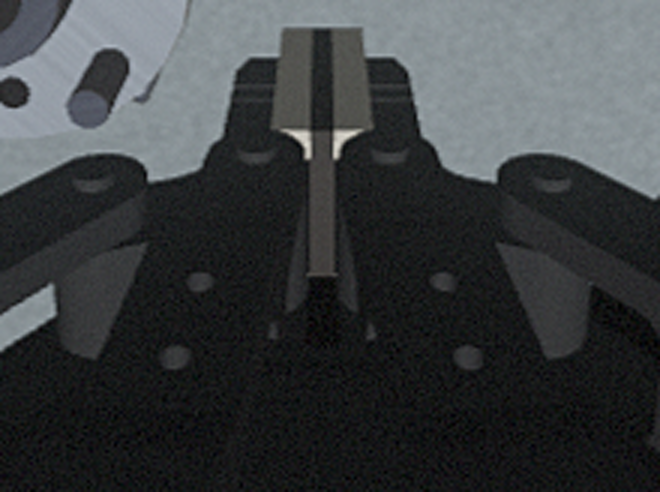

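>>> {"fn": "move_arm", "kwargs": {
  "commands": [
    [[0.75,-0.4,0],[0,0,0],-1],
    [[0.8,-0.4,0],[0,0,0],-1],
    [[0,0,-0.8],[0,0,0],-1],
    [[0,0,-0.8],[0,0,0],-1],
    [[0,0,-0.8],[0,0,0],-1]
  ]
}}

```text
clock: 1.7
tcp_pos: [0.5397, 0.2891, 0.1531]
orientation: [0.0, -0.3, 0.954, 0.0]
wrist_force: [-0.1, 0.5, -1.5]
finger_gap: 0.0001
```

>>> {"fn": "move_arm", "kwargs": {
  "commands": [
    [[0,0,-0.6],[0,0,0],-1],
    [[0,0,-0.4],[0,0,0],-1],
    [[0,0,0],[0,0,0],-1]
  ]
}}

```text
clock: 2.0
tcp_pos: [0.5373, 0.2886, 0.1112]
orientation: [-0.003, -0.301, 0.954, -0.0]
wrist_force: [0.1, -0.1, -0.4]
finger_gap: 0.0
```

```bash
cat >> h.py <<'E'
C={1:(.568,.2467),2:(.5783,.0172),3:(.566,-.247)}
def arc(c,p,phi,step,n,r=.048):
    """print rows for following the arc from current TCP p"""
    c=np.array(C[c]); p=np.array(p[:2]); a0=np.arctan2(*(p-c)[::-1]); print("ang",np.degrees(a0).round(1),"rad",np.linalg.norm(p-c).round(4),"phi",round(phi,1))
    for k in range(1,n+1):
        a=a0+np.radians(step*k); t=c+r*np.array([np.cos(a),np.sin(a)]); print(np.round((t-p)/.04,3)); p=t
def phi(q): return np.degrees(np.arctan2(2*q[2]**2-1,2*q[1]*q[2]))
E
python3 - <<'E'
from workcell import env, eyes
from h import *
s=env.get_state(); print(s["tcp_pos"],s["wrist_force"],s["clock"])
arc(1,s["tcp_pos"],phi(s["orientation"]),-3,40)
d=eyes.read_camera("wrist"); cv2.imwrite("pics/wrist2.png",d["frame"][:,:,::-1])
E
```

```text
[0.53729641 0.28860251 0.11122694] [ 0.1136873  -0.1342774  -0.43740504] 2.0
ang 126.2 rad 0.0519 phi 125.0
[ 0.11  -0.044]
[0.053 0.033]
[0.055 0.03 ]
[0.057 0.027]
[0.058 0.024]
[0.059 0.021]
[0.06  0.018]
[0.061 0.015]
[0.062 0.012]
[0.062 0.008]
[0.063 0.005]
[0.063 0.002]
[ 0.063 -0.001]
[ 0.063 -0.005]
[ 0.062 -0.008]
[ 0.062 -0.011]
[ 0.061 -0.014]
[ 0.06  -0.018]
[ 0.059 -0.021]
[ 0.058 -0.024]
[ 0.057 -0.027]
[ 0.055 -0.03 ]
[ 0.054 -0.033]
[ 0.052 -0.035]
[ 0.05  -0.038]
[ 0.048 -0.041]
[ 0.046 -0.043]
[ 0.043 -0.045]
[ 0.041 -0.048]
[ 0.038 -0.05 ]
[ 0.036 -0.052]
[ 0.033 -0.053]
[ 0.03  -0.055]
[ 0.027 -0.057]
[ 0.024 -0.058]
[ 0.021 -0.059]
[ 0.018 -0.06 ]
[ 0.015 -0.061]
[ 0.012 -0.062]
[ 0.008 -0.062]
```

View pics/wrist2.png

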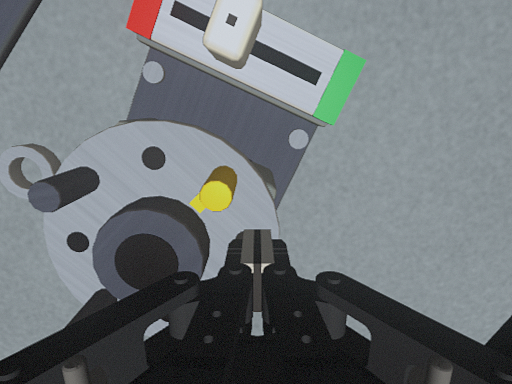

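>>> {"fn": "move_arm", "kwargs": {
  "commands": [
    [[0.1,-0.03,0],[0,0,-0.3],-1],
    [[0.053,0.033,0],[0,0,-0.375],-1],
    [[0.055,0.03,0],[0,0,-0.375],-1],
    [[0.057,0.027,0],[0,0,-0.375],-1],
    [[0.029,0.012,0],[0,0,-0.188],-1]
  ]
}}

```text
clock: 2.55
tcp_pos: [0.5524, 0.2925, 0.116]
orientation: [0.001, -0.191, 0.982, 0.0]
wrist_force: [-0.0, 0.5, 0.1]
finger_gap: -0.0001
```

>>> {"fn": "move_arm", "kwargs": {
  "commands": [
    [[0.029,0.012,0],[0,0,-0.188],-1],
    [[0.029,0.011,0],[0,0,-0.188],-1],
    [[0.029,0.01,0],[0,0,-0.188],-1],
    [[0.03,0.009,0],[0,0,-0.188],-1],
    [[0.03,0.008,0],[0,0,-0.188],-1]
  ]
}}

```text
clock: 3.05
tcp_pos: [0.5574, 0.2939, 0.1143]
orientation: [-0.0, -0.126, 0.992, 0.0]
wrist_force: [-0.4, 0.0, -0.4]
finger_gap: -0.0005
```

>>> {"fn": "move_arm", "kwargs": {
  "commands": [
    [[0.03,0.007,0],[0,0,-0.188],-1],
    [[0.031,0.006,0],[0,0,-0.188],-1],
    [[0.031,0.005,0],[0,0,-0.188],-1],
    [[0.031,0.004,0],[0,0,-0.188],-1],
    [[0.031,0.003,0],[0,0,-0.188],-1]
  ]
}}

```text
clock: 3.55
tcp_pos: [0.5617, 0.2951, 0.1142]
orientation: [-0.002, -0.061, 0.998, 0.0]
wrist_force: [-6.0, 0.3, 4.5]
finger_gap: -0.0001
```

```bash
python3 - <<'E'
from workcell import env, eyes
from h import *
s=env.get_state(); print(s["tcp_pos"],s["wrist_force"],s["clock"])
arc(1,s["tcp_pos"],phi(s["orientation"]),-3,32)
E
```

```text
[0.56166949 0.29509683 0.11419893] [-5.98887838  0.32410505  4.46165543] 3.55
ang 97.5 rad 0.0488 phi 97.0
[ 0.065 -0.014]
[0.063 0.003]
[ 0.063 -0.   ]
[ 0.063 -0.003]
[ 0.062 -0.007]
[ 0.062 -0.01 ]
[ 0.061 -0.013]
[ 0.061 -0.016]
[ 0.06  -0.019]
[ 0.059 -0.023]
[ 0.057 -0.026]
[ 0.056 -0.029]
[ 0.054 -0.031]
[ 0.053 -0.034]
[ 0.051 -0.037]
[ 0.049 -0.04 ]
[ 0.047 -0.042]
[ 0.044 -0.044]
[ 0.042 -0.047]
[ 0.039 -0.049]
[ 0.037 -0.051]
[ 0.034 -0.053]
[ 0.031 -0.054]
[ 0.028 -0.056]
[ 0.026 -0.057]
[ 0.022 -0.059]
[ 0.019 -0.06 ]
[ 0.016 -0.061]
[ 0.013 -0.061]
[ 0.01  -0.062]
[ 0.007 -0.062]
[ 0.003 -0.063]
```

>>> {"fn": "move_arm", "kwargs": {
  "commands": [
    [[0.04,0,0],[0,0,-0.25],-1],
    [[0.04,0,0],[0,0,-0.25],-1],
    [[0.042,0,0],[0,0,-0.25],-1],
    [[0.042,-0.002,0],[0,0,-0.25],-1],
    [[0.042,-0.004,0],[0,0,-0.25],-1]
  ]
}}

```text
clock: 4.05
tcp_pos: [0.57, 0.2956, 0.1142]
orientation: [-0.002, 0.026, 1.0, 0.001]
wrist_force: [-5.6, 3.1, 2.3]
finger_gap: 0.0003
```

>>> {"fn": "move_arm", "kwargs": {
  "commands": [
    [[0.062,-0.007,0],[0,0,-0.375],-1],
    [[0.062,-0.01,0],[0,0,-0.375],-1],
    [[0.061,-0.013,0],[0,0,-0.375],-1],
    [[0.061,-0.016,0],[0,0,-0.375],-1],
    [[0.06,-0.019,0],[0,0,-0.375],-1]
  ]
}}

```text
clock: 4.55
tcp_pos: [0.5827, 0.2936, 0.1142]
orientation: [-0.001, 0.156, 0.988, 0.001]
wrist_force: [-4.0, 4.8, 1.2]
finger_gap: -0.0001
```

```bash
python3 - <<'E'
from workcell import env, eyes
from h import *
for k in range(2):
    s=env.get_state(); print(s["tcp_pos"],s["wrist_force"],s["ft_torque"],s["clock"])
    d=eyes.read_camera(["wrist","top"][k]); 
    np.savez(["wrist3.npz","top3.npz"][k],**d,p=s["tcp_pos"],q=s["orientation"])
    f=d["frame"][:,:,::-1]
    if k: f=cv2.resize(f[150:250,140:340],None,fx=4,fy=4,interpolation=cv2.INTER_CUBIC)
    cv2.imwrite(f"pics/v3_{k}.png",f)
print(env.get_state()["wrist_force"])
E
```

```text
[0.58267595 0.29355088 0.11423938] [-4.00155336  4.84000908  1.227845  ] [0.92500609 0.89688134 0.01788545] 4.55
[0.58341484 0.29313543 0.11424855] [-0.5569893   2.10102223  0.41525624] [0.37839634 0.23717998 0.00977257] 4.6
[-0.97297314  1.34786519  0.42530468]
```

View pics/v3_0.png

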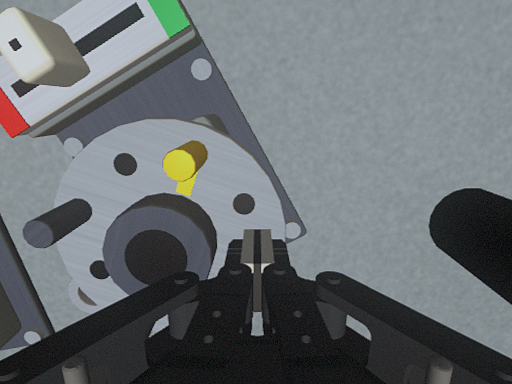

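View pics/v3_1.png

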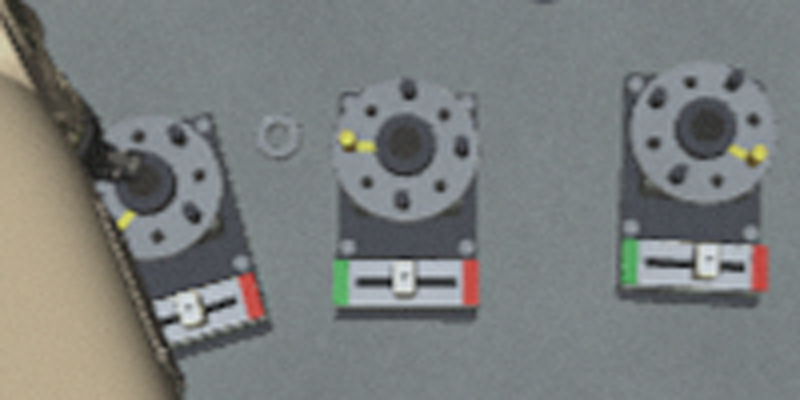

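```bash
python3 - <<'E'
from workcell import env, eyes
from h import *
s=env.get_state(); arc(1,s["tcp_pos"],phi(s["orientation"]),-3,26,r=.050)
E
```

```text
ang 71.1 rad 0.0487 phi 72.0
[0.072 0.008]
[ 0.06  -0.026]
[ 0.059 -0.029]
[ 0.057 -0.032]
[ 0.055 -0.035]
[ 0.053 -0.038]
[ 0.051 -0.041]
[ 0.049 -0.043]
[ 0.047 -0.046]
[ 0.044 -0.048]
[ 0.042 -0.05 ]
[ 0.039 -0.053]
[ 0.036 -0.054]
[ 0.033 -0.056]
[ 0.03  -0.058]
[ 0.027 -0.059]
[ 0.024 -0.061]
[ 0.021 -0.062]
[ 0.018 -0.063]
[ 0.014 -0.064]
[ 0.011 -0.065]
[ 0.008 -0.065]
[ 0.004 -0.065]
[ 0.001 -0.065]
[-0.003 -0.065]
[-0.006 -0.065]
```

>>> {"fn": "move_arm", "kwargs": {
  "commands": [
    [[0.072,0.008,0],[0,0,-0.375],-1],
    [[0.06,-0.026,0],[0,0,-0.375],-1]
  ]
}}

```text
clock: 4.85
tcp_pos: [0.5875, 0.2917, 0.1141]
orientation: [-0.002, 0.208, 0.978, -0.0]
wrist_force: [-6.7, 2.5, 3.4]
finger_gap: 0.0
```

>>> {"fn": "move_arm", "kwargs": {
  "commands": [
    [[0.059,-0.029,0],[0,0,-0.375],-1]
  ]
}}

```text
clock: 4.95
tcp_pos: [0.5899, 0.2906, 0.1142]
orientation: [-0.002, 0.233, 0.972, -0.0]
wrist_force: [-5.5, 2.9, 2.9]
finger_gap: 0.0
```

>>> {"fn": "move_arm", "kwargs": {
  "commands": [
    [[0.057,-0.032,0],[0,0,-0.375],-1]
  ]
}}

```text
clock: 5.05
tcp_pos: [0.5922, 0.2894, 0.1142]
orientation: [-0.002, 0.259, 0.966, 0.0]
wrist_force: [-6.3, 2.2, 3.4]
finger_gap: -0.0001
```

>>> {"fn": "move_arm", "kwargs": {
  "commands": [
    [[0.055,-0.035,0],[0,0,-0.375],-1],
    [[0.053,-0.038,0],[0,0,-0.375],-1]
  ]
}}

```text
clock: 5.25
tcp_pos: [0.5966, 0.2866, 0.1142]
orientation: [-0.002, 0.309, 0.951, 0.0]
wrist_force: [-5.9, 4.0, 3.2]
finger_gap: -0.0
```

>>> {"fn": "move_arm", "kwargs": {
  "commands": [
    [[0.051,-0.041,0],[0,0,-0.375],-1],
    [[0.049,-0.043,0],[0,0,-0.375],-1],
    [[0.047,-0.046,0],[0,0,-0.375],-1],
    [[0.044,-0.048,0],[0,0,-0.375],-1],
    [[0.042,-0.05,0],[0,0,-0.375],-1]
  ]
}}

```text
clock: 5.75
tcp_pos: [0.6061, 0.2779, 0.1142]
orientation: [-0.002, 0.43, 0.903, 0.0]
wrist_force: [-5.4, 3.7, 2.6]
finger_gap: -0.0001
```

>>> {"fn": "move_arm", "kwargs": {
  "commands": [
    [[0.039,-0.053,0],[0,0,-0.375],-1],
    [[0.036,-0.054,0],[0,0,-0.375],-1],
    [[0.033,-0.056,0],[0,0,-0.375],-1],
    [[0.03,-0.058,0],[0,0,-0.375],-1],
    [[0.027,-0.059,0],[0,0,-0.375],-1]
  ]
}}

```text
clock: 6.25
tcp_pos: [0.6129, 0.267, 0.1142]
orientation: [-0.002, 0.544, 0.839, 0.0]
wrist_force: [-5.2, 6.0, 0.8]
finger_gap: 0.0002
```

>>> {"fn": "move_arm", "kwargs": {
  "commands": [
    [[0.024,-0.061,0],[0,0,-0.375],-1],
    [[0.021,-0.062,0],[0,0,-0.375],-1],
    [[0.018,-0.063,0],[0,0,-0.375],-1],
    [[0.014,-0.064,0],[0,0,-0.375],-1],
    [[0.011,-0.065,0],[0,0,-0.375],-1]
  ]
}}

```text
clock: 6.75
tcp_pos: [0.6166, 0.2547, 0.1142]
orientation: [-0.002, 0.649, 0.761, 0.001]
wrist_force: [-4.7, 7.1, 1.4]
finger_gap: -0.0001
```

>>> {"fn": "move_arm", "kwargs": {
  "commands": [
    [[0.006,-0.065,0],[0,0,-0.375],-1]
  ]
}}

```text
clock: 6.85
tcp_pos: [0.617, 0.2522, 0.1142]
orientation: [-0.002, 0.669, 0.743, 0.001]
wrist_force: [-2.4, 6.7, 1.1]
finger_gap: -0.0002
```

```bash
python3 - <<'E'
from workcell import env, eyes
from h import *
s=env.get_state(); print(s["tcp_pos"],s["wrist_force"],s["clock"]); arc(1,s["tcp_pos"],phi(s["orientation"]),-3,1,r=.050)
d=eyes.read_camera("wrist"); f=d["frame"][:,:,::-1]; cv2.imwrite("pics/v4.png",f)
print(env.get_state()["wrist_force"])
E
```

```text
[0.61697825 0.25220227 0.11422333] [-2.41028787  6.69644762  1.06617785] 6.85
ang 6.4 rad 0.0493 phi 6.1
[ 0.023 -0.063]
[-2.49888391  2.10548087  1.4189958 ]
```

View pics/v4.png

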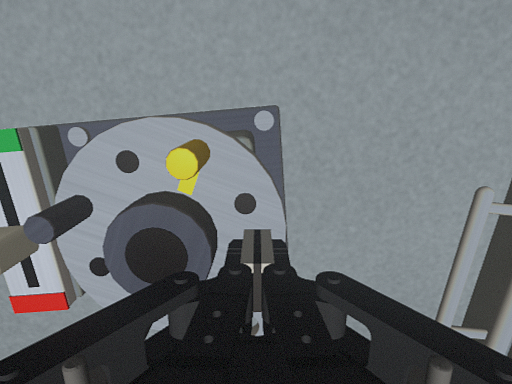

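>>> {"fn": "move_arm", "kwargs": {
  "commands": [
    [[0,0.15,0],[0,0,0],-1],
    [[0,0,0.8],[0,0,0],-1],
    [[0,0,0.8],[0,0,0],-1],
    [[0,-0.8,0],[0,0,0.6],-1],
    [[0,-0.9,0],[0,0,0.6],-1]
  ]
}}

```text
clock: 7.4
tcp_pos: [0.6194, 0.189, 0.18]
orientation: [0.002, 0.601, 0.799, 0.001]
wrist_force: [0.1, -0.5, -0.8]
finger_gap: 0.0004
```

>>> {"fn": "move_arm", "kwargs": {
  "commands": [
    [[0,-0.9,0],[0,0,0.6],-1],
    [[0,-0.9,0],[0,0,0.6],-1],
    [[0,-0.9,0],[0,0,0.6],-1],
    [[0,-0.7,0],[0,0,0.7],-1],
    [[0,0,0],[0,0,0],-1]
  ]
}}

```text
clock: 7.9
tcp_pos: [0.6186, 0.0486, 0.1785]
orientation: [0.001, 0.458, 0.889, -0.001]
wrist_force: [1.0, 0.4, 0.2]
finger_gap: 0.0
```

```bash
python3 - <<'E'
from workcell import env, eyes
from h import *
s=env.get_state(); print(s["tcp_pos"],s["wrist_force"],s["clock"]); arc(2,s["tcp_pos"],phi(s["orientation"]),0,1,r=.050)
d=eyes.read_camera("wrist"); f=d["frame"][:,:,::-1]; cv2.imwrite("pics/v5.png",f)
np.savez("wrist5.npz",**d,p=s["tcp_pos"],q=s["orientation"])
f,K,T=wcam(5)
for n,p in dict(b2=(*C[2],.106),y2=(.5858,.0675,.116)).items(): print(n,proj(p,K,T).round(1))
E
```

```text
[0.61861675 0.04863856 0.17850695] [0.97310713 0.36166731 0.20313258] 7.9
ang 37.9 rad 0.0511 phi 35.5
[-0.022 -0.017]
b2 [181.3 212.9]
y2 [230.4 162.9]
```

View pics/v5.png

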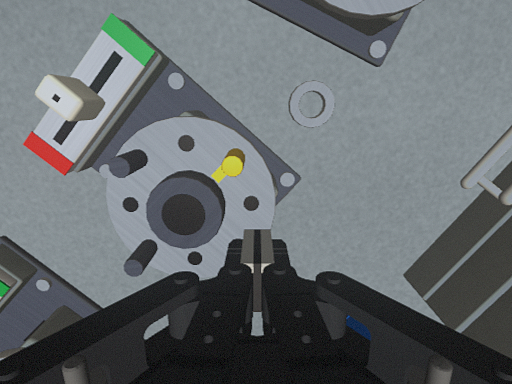

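>>> {"fn": "move_arm", "kwargs": {
  "commands": [
    [[-0.02,-0.04,-0.8],[0,0,0],-1],
    [[0,0,-0.6],[0,0,0],-1],
    [[0,0,-0.2],[0,0,0],-1],
    [[0,0,0],[0,0,0],-1]
  ]
}}

```text
clock: 8.35
tcp_pos: [0.6162, 0.0518, 0.113]
orientation: [-0.001, 0.456, 0.89, -0.001]
wrist_force: [-0.7, -0.9, 0.6]
finger_gap: 0.0001
```

```bash
python3 - <<'E'
from workcell import env, eyes
from h import *
s=env.get_state(); print(s["tcp_pos"],s["wrist_force"],s["clock"]); arc(2,s["tcp_pos"],phi(s["orientation"]),3,42,r=.050)
E
```

```text
[0.61624173 0.05175954 0.11303821] [-0.69345154 -0.92894231  0.6002554 ] 8.35
ang 42.3 rad 0.0513 phi 35.7
[-0.07   0.025]
[-0.048  0.045]
[-0.05   0.042]
[-0.052  0.04 ]
[-0.054  0.037]
[-0.056  0.034]
[-0.058  0.031]
[-0.059  0.028]
[-0.061  0.025]
[-0.062  0.021]
[-0.063  0.018]
[-0.064  0.015]
[-0.064  0.012]
[-0.065  0.008]
[-0.065  0.005]
[-0.065  0.001]
[-0.065 -0.002]
[-0.065 -0.006]
[-0.065 -0.009]
[-0.064 -0.012]
[-0.064 -0.016]
[-0.063 -0.019]
[-0.062 -0.022]
[-0.06  -0.025]
[-0.059 -0.029]
[-0.057 -0.032]
[-0.056 -0.035]
[-0.054 -0.037]
[-0.052 -0.04 ]
[-0.05  -0.043]
[-0.047 -0.045]
[-0.045 -0.048]
[-0.042 -0.05 ]
[-0.04  -0.052]
[-0.037 -0.054]
[-0.034 -0.056]
[-0.031 -0.058]
[-0.028 -0.059]
[-0.025 -0.061]
[-0.021 -0.062]
[-0.018 -0.063]
[-0.015 -0.064]
```

>>> {"fn": "move_arm", "kwargs": {
  "commands": [
    [[-0.06,0.025,0],[0,0,0.6],-1],
    [[-0.048,0.045,0],[0,0,0.6],-1],
    [[-0.05,0.042,0],[0,0,0.6],-1],
    [[-0.026,0.02,0],[0,0,0.375],-1],
    [[-0.026,0.02,0],[0,0,0.188],-1]
  ]
}}

```text
clock: 8.85
tcp_pos: [0.6098, 0.0575, 0.1161]
orientation: [0.001, 0.303, 0.953, 0.0]
wrist_force: [-0.6, 1.0, 0.1]
finger_gap: -0.0002
```

>>> {"fn": "move_arm", "kwargs": {
  "commands": [
    [[-0.027,0.019,0],[0,0,0.188],-1],
    [[-0.027,0.018,0],[0,0,0.188],-1],
    [[-0.028,0.017,0],[0,0,0.188],-1],
    [[-0.028,0.016,0],[0,0,0.188],-1],
    [[-0.029,0.015,0],[0,0,0.188],-1]
  ]
}}

```text
clock: 9.35
tcp_pos: [0.6031, 0.0603, 0.1144]
orientation: [0.0, 0.24, 0.971, 0.0]
wrist_force: [1.1, 0.9, -0.3]
finger_gap: 0.0007
```

>>> {"fn": "move_arm", "kwargs": {
  "commands": [
    [[-0.045,0.022,0],[0,0,0.28],-1],
    [[-0.045,0.02,0],[0,0,0.28],-1],
    [[-0.046,0.018,0],[0,0,0.28],-1],
    [[-0.047,0.016,0],[0,0,0.28],-1],
    [[-0.047,0.014,0],[0,0,0.28],-1]
  ]
}}

```text
clock: 9.85
tcp_pos: [0.5939, 0.0639, 0.1143]
orientation: [0.0, 0.144, 0.99, 0.0]
wrist_force: [-0.8, -0.1, 0.8]
finger_gap: 0.0001
```

```bash
python3 - <<'E'
from workcell import env, eyes
from h import *
s=env.get_state(); print(s["tcp_pos"],s["wrist_force"],s["clock"]); arc(2,s["tcp_pos"],phi(s["orientation"]),3,30,r=.050)
E
```

```text
[0.59386657 0.06394616 0.11428801] [-0.75639727 -0.091453    0.84109894] 9.85
ang 71.6 rad 0.0493 phi 73.5
[-0.057  0.036]
[-0.064  0.016]
[-0.064  0.012]
[-0.065  0.009]
[-0.065  0.006]
[-0.065  0.002]
[-0.065 -0.001]
[-0.065 -0.005]
[-0.065 -0.008]
[-0.064 -0.011]
[-0.064 -0.015]
[-0.063 -0.018]
[-0.062 -0.021]
[-0.061 -0.025]
[-0.059 -0.028]
[-0.058 -0.031]
[-0.056 -0.034]
[-0.054 -0.037]
[-0.052 -0.039]
[-0.05  -0.042]
[-0.048 -0.045]
[-0.045 -0.047]
[-0.043 -0.049]
[-0.04  -0.052]
[-0.037 -0.054]
[-0.035 -0.056]
[-0.032 -0.057]
[-0.029 -0.059]
[-0.025 -0.06 ]
[-0.022 -0.062]
```

>>> {"fn": "move_arm", "kwargs": {
  "commands": [
    [[-0.06,0.025,0],[0,0,0.375],-1],
    [[-0.064,0.016,0],[0,0,0.375],-1],
    [[-0.064,0.012,0],[0,0,0.375],-1],
    [[-0.065,0.009,0],[0,0,0.375],-1],
    [[-0.065,0.006,0],[0,0,0.375],-1]
  ]
}}

```text
clock: 10.35
tcp_pos: [0.5812, 0.0665, 0.1143]
orientation: [0.0, 0.013, 1.0, -0.0]
wrist_force: [-1.3, -0.8, -0.3]
finger_gap: 0.0002
```

>>> {"fn": "move_arm", "kwargs": {
  "commands": [
    [[-0.065,0.002,0],[0,0,0.375],-1],
    [[-0.065,-0.001,0],[0,0,0.375],-1],
    [[-0.065,-0.005,0],[0,0,0.375],-1],
    [[-0.065,-0.008,0],[0,0,0.375],-1],
    [[-0.064,-0.011,0],[0,0,0.375],-1]
  ]
}}

```text
clock: 10.85
tcp_pos: [0.5683, 0.0656, 0.1144]
orientation: [0.0, -0.117, 0.993, -0.0]
wrist_force: [0.5, 0.6, -0.3]
finger_gap: 0.0001
```

>>> {"fn": "move_arm", "kwargs": {
  "commands": [
    [[-0.064,-0.015,0],[0,0,0.375],-1],
    [[-0.063,-0.018,0],[0,0,0.375],-1],
    [[-0.062,-0.021,0],[0,0,0.375],-1],
    [[-0.061,-0.025,0],[0,0,0.375],-1],
    [[-0.059,-0.028,0],[0,0,0.375],-1]
  ]
}}

```text
clock: 11.35
tcp_pos: [0.5559, 0.0613, 0.1144]
orientation: [0.0, -0.246, 0.969, -0.0]
wrist_force: [-0.5, 0.3, 0.1]
finger_gap: -0.0
```

```bash
python3 - <<'E'
from workcell import env, eyes
from h import *
s=env.get_state(); print(s["tcp_pos"],s["wrist_force"],s["clock"]); arc(2,s["tcp_pos"],phi(s["orientation"]),3,16,r=.050)
d=eyes.read_camera("wrist"); f=d["frame"][:,:,::-1]; cv2.imwrite("pics/v6.png",f)
E
```

```text
[0.55592393 0.06131884 0.11438347] [-0.52253828  0.25802153  0.11892749] 11.35
ang 116.9 rad 0.0495 phi 118.5
[-0.064 -0.019]
[-0.056 -0.034]
[-0.054 -0.037]
[-0.052 -0.04 ]
[-0.05  -0.042]
[-0.048 -0.045]
[-0.045 -0.047]
[-0.043 -0.05 ]
[-0.04  -0.052]
[-0.037 -0.054]
[-0.034 -0.056]
[-0.031 -0.057]
[-0.028 -0.059]
[-0.025 -0.06 ]
[-0.022 -0.062]
[-0.019 -0.063]
```

View pics/v6.png

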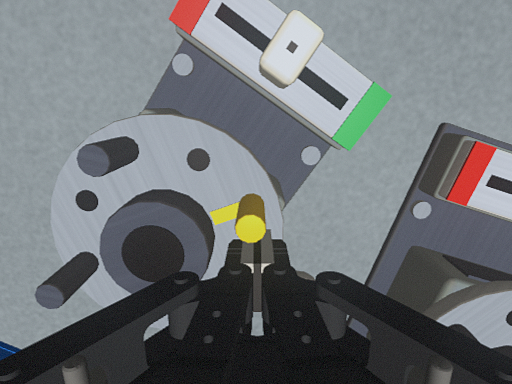

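>>> {"fn": "move_arm", "kwargs": {
  "commands": [
    [[-0.06,-0.028,0],[0,0,0.375],-1],
    [[-0.056,-0.034,0],[0,0,0.375],-1],
    [[-0.054,-0.037,0],[0,0,0.375],-1],
    [[-0.052,-0.04,0],[0,0,0.375],-1],
    [[-0.05,-0.042,0],[0,0,0.375],-1]
  ]
}}

```text
clock: 11.9
tcp_pos: [0.5451, 0.0542, 0.1144]
orientation: [0.0, -0.37, 0.929, 0.0]
wrist_force: [0.5, 0.9, 0.2]
finger_gap: 0.0003
```

>>> {"fn": "move_arm", "kwargs": {
  "commands": [
    [[-0.048,-0.045,0],[0,0,0.375],-1],
    [[-0.045,-0.047,0],[0,0,0.375],-1],
    [[-0.043,-0.05,0],[0,0,0.375],-1],
    [[-0.04,-0.052,0],[0,0,0.375],-1],
    [[-0.037,-0.054,0],[0,0,0.375],-1]
  ]
}}

```text
clock: 12.4
tcp_pos: [0.5366, 0.0442, 0.1144]
orientation: [0.0, -0.488, 0.873, 0.0]
wrist_force: [0.2, 0.9, -0.1]
finger_gap: -0.0002
```

>>> {"fn": "move_arm", "kwargs": {
  "commands": [
    [[-0.02,-0.03,0],[0,0,0.2],-1],
    [[-0.01,-0.015,0],[0,0,0.1],-1],
    [[0,0,0],[0,0,0],-1]
  ]
}}

```text
clock: 12.7
tcp_pos: [0.5352, 0.0424, 0.1143]
orientation: [-0.0, -0.505, 0.863, 0.0]
wrist_force: [-0.3, 0.2, 0.1]
finger_gap: 0.0001
```

```bash
python3 - <<'E'
from workcell import env, eyes
from h import *
s=env.get_state(); print(s["tcp_pos"],s["wrist_force"],s["clock"]); arc(2,s["tcp_pos"],phi(s["orientation"]),3,1,r=.050)
d=eyes.read_camera("wrist"); f=d["frame"][:,:,::-1]; cv2.imwrite("pics/v7.png",f)
E
```

```text
[0.53522793 0.04242033 0.11431893] [-0.29785901  0.15422795  0.06075937] 12.7
ang 149.6 rad 0.0499 phi 150.7
[-0.033 -0.056]
```

View pics/v7.png

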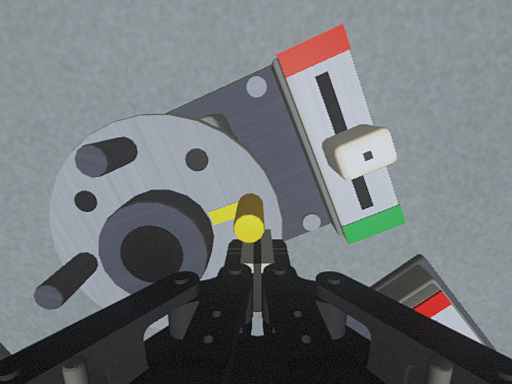

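>>> {"fn": "move_arm", "kwargs": {
  "commands": [
    [[0.08,0.13,0],[0,0,0],-1],
    [[0,0,0.8],[0,0,0],-1],
    [[0,0,0.8],[0,0,0],-1],
    [[0.05,-0.8,0],[0,0,-0.8],-1],
    [[0.05,-0.9,0],[0,0,-0.9],-1]
  ]
}}

```text
clock: 13.25
tcp_pos: [0.5438, -0.0198, 0.1799]
orientation: [0.001, -0.399, 0.917, -0.001]
wrist_force: [0.4, 0.6, 0.9]
finger_gap: -0.0002
```

>>> {"fn": "move_arm", "kwargs": {
  "commands": [
    [[0.05,-0.9,0],[0,0,-0.9],-1],
    [[0.05,-0.9,0],[0,0,-0.9],-1],
    [[0.05,-0.9,0],[0,0,-0.9],-1],
    [[0.05,-0.9,0],[0,0,-0.9],-1],
    [[0.05,-0.8,0],[0,0,-0.9],-1]
  ]
}}

```text
clock: 13.75
tcp_pos: [0.5529, -0.1978, 0.1783]
orientation: [0.0, -0.094, 0.996, -0.0]
wrist_force: [0.2, 0.3, 0.8]
finger_gap: 0.0
```

>>> {"fn": "move_arm", "kwargs": {
  "commands": [
    [[0,0,0],[0,0,-0.3],-1]
  ]
}}

```text
clock: 13.85
tcp_pos: [0.5533, -0.2002, 0.1781]
orientation: [0.0, -0.072, 0.997, -0.001]
wrist_force: [-0.0, 0.3, 0.6]
finger_gap: -0.0002
```

```bash
python3 - <<'E'
from workcell import env, eyes
from h import *
s=env.get_state(); print(s["tcp_pos"],s["wrist_force"],s["clock"]); arc(3,s["tcp_pos"],phi(s["orientation"]),0,1,r=.050)
d=eyes.read_camera("wrist"); f=d["frame"][:,:,::-1]; cv2.imwrite("pics/v8.png",f)
np.savez("wrist8.npz",**d,p=s["tcp_pos"],q=s["orientation"])
f,K,T=wcam(8)
for n,p in dict(b3=(*C[3],.106),y3=(.5366,-.2878,.116)).items(): print(n,proj(p,K,T).round(1))
E
```

```text
[ 0.55328356 -0.20023568  0.1781043 ] [-0.04289785  0.33421519  0.60603153] 13.85
ang 105.2 rad 0.0485 phi 98.3
[-0.01   0.037]
b3 [187.4 218. ]
y3 [122.3 171.1]
```

View pics/v8.png

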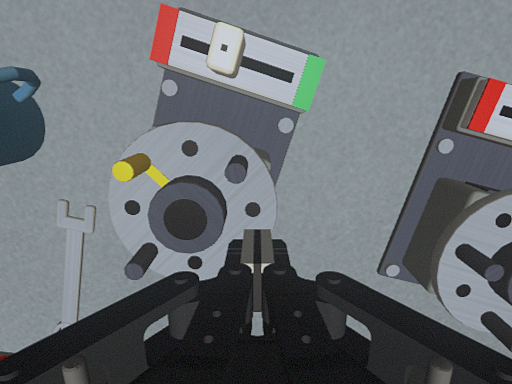

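>>> {"fn": "move_arm", "kwargs": {
  "commands": [
    [[0.1,0.05,-0.8],[0,0,0],-1],
    [[0,0,-0.6],[0,0,0],-1],
    [[0,0,-0.2],[0,0,0],-1],
    [[0,0,0],[0,0,0],-1]
  ]
}}

```text
clock: 14.3
tcp_pos: [0.5557, -0.1932, 0.1131]
orientation: [-0.001, -0.077, 0.997, 0.001]
wrist_force: [1.1, 0.5, 0.2]
finger_gap: -0.0001
```

```bash
python3 - <<'E'
from workcell import env, eyes
from h import *
s=env.get_state(); print(s["tcp_pos"],s["wrist_force"],s["clock"]); arc(3,s["tcp_pos"],phi(s["orientation"]),-3,42,r=.050)
E
```

```text
[ 0.55569996 -0.19324524  0.11307912] [1.08546925 0.50692993 0.17484008] 14.3
ang 100.8 rad 0.0547 phi 98.8
[ 0.087 -0.106]
[0.065 0.007]
[0.065 0.004]
[0.065 0.   ]
[ 0.065 -0.003]
[ 0.065 -0.006]
[ 0.065 -0.01 ]
[ 0.064 -0.013]
[ 0.063 -0.017]
[ 0.062 -0.02 ]
[ 0.061 -0.023]
[ 0.06  -0.026]
[ 0.058 -0.029]
[ 0.057 -0.032]
[ 0.055 -0.035]
[ 0.053 -0.038]
[ 0.051 -0.041]
[ 0.049 -0.043]
[ 0.047 -0.046]
[ 0.044 -0.048]
[ 0.041 -0.051]
[ 0.039 -0.053]
[ 0.036 -0.055]
[ 0.033 -0.056]
[ 0.03  -0.058]
[ 0.027 -0.06 ]
[ 0.024 -0.061]
[ 0.021 -0.062]
[ 0.017 -0.063]
[ 0.014 -0.064]
[ 0.011 -0.065]
[ 0.007 -0.065]
[ 0.004 -0.065]
[ 0.    -0.065]
[-0.003 -0.065]
[-0.006 -0.065]
[-0.01  -0.065]
[-0.013 -0.064]
[-0.017 -0.063]
[-0.02  -0.062]
[-0.023 -0.061]
[-0.026 -0.06 ]
```

>>> {"fn": "move_arm", "kwargs": {
  "commands": [
    [[0.07,-0.06,0],[0,0,-0.375],-1],
    [[0.065,0.007,0],[0,0,-0.375],-1],
    [[0.065,0.004,0],[0,0,-0.375],-1],
    [[0.033,0.002,0],[0,0,-0.188],-1],
    [[0.033,0,0],[0,0,-0.188],-1]
  ]
}}

```text
clock: 14.8
tcp_pos: [0.5679, -0.1963, 0.1156]
orientation: [0.001, 0.029, 1.0, -0.0]
wrist_force: [0.0, 0.1, -0.3]
finger_gap: 0.0001
```

```bash
python3 - <<'E'
from workcell import env, eyes
from h import *
s=env.get_state(); print(s["tcp_pos"],s["wrist_force"],s["clock"]); arc(3,s["tcp_pos"],phi(s["orientation"]),-1.5,14,r=.050)
E
```

```text
[ 0.56790079 -0.19625905  0.11556667] [ 0.01871591  0.13206148 -0.31044352] 14.8
ang 87.9 rad 0.0508 phi 86.7
[ 0.032 -0.021]
[ 0.033 -0.003]
[ 0.033 -0.003]
[ 0.032 -0.004]
[ 0.032 -0.005]
[ 0.032 -0.006]
[ 0.032 -0.007]
[ 0.032 -0.008]
[ 0.032 -0.008]
[ 0.031 -0.009]
[ 0.031 -0.01 ]
[ 0.031 -0.011]
[ 0.031 -0.012]
[ 0.03  -0.012]
```

>>> {"fn": "move_arm", "kwargs": {
  "commands": [
    [[0.033,-0.01,0],[0,0,-0.188],-1],
    [[0.033,-0.005,0],[0,0,-0.188],-1],
    [[0.033,-0.003,0],[0,0,-0.188],-1],
    [[0.033,-0.004,0],[0,0,-0.188],-1],
    [[0.032,-0.005,0],[0,0,-0.188],-1]
  ]
}}

```text
clock: 15.3
tcp_pos: [0.5738, -0.1973, 0.1142]
orientation: [-0.0, 0.095, 0.995, 0.0]
wrist_force: [-0.5, -0.6, -0.2]
finger_gap: -0.0001
```

>>> {"fn": "move_arm", "kwargs": {
  "commands": [
    [[0.032,-0.006,0],[0,0,-0.188],-1],
    [[0.032,-0.007,0],[0,0,-0.188],-1],
    [[0.032,-0.008,0],[0,0,-0.188],-1],
    [[0.032,-0.009,0],[0,0,-0.188],-1],
    [[0.031,-0.01,0],[0,0,-0.188],-1]
  ]
}}

```text
clock: 15.8
tcp_pos: [0.5802, -0.1989, 0.1143]
orientation: [0.0, 0.16, 0.987, 0.0]
wrist_force: [0.6, 0.3, -0.0]
finger_gap: 0.0001
```

>>> {"fn": "move_arm", "kwargs": {
  "commands": [
    [[0.031,-0.01,0],[0,0,-0.188],-1],
    [[0.031,-0.011,0],[0,0,-0.188],-1],
    [[0.031,-0.012,0],[0,0,-0.188],-1],
    [[0.03,-0.013,0],[0,0,-0.188],-1],
    [[0.03,-0.014,0],[0,0,-0.188],-1]
  ]
}}

```text
clock: 16.3
tcp_pos: [0.5846, -0.2, 0.1143]
orientation: [-0.002, 0.225, 0.974, 0.001]
wrist_force: [-5.4, 3.9, 4.5]
finger_gap: 0.0001
```

```bash
python3 - <<'E'
from workcell import env, eyes
from h import *
s=env.get_state(); print(s["tcp_pos"],s["wrist_force"],s["clock"]); arc(3,s["tcp_pos"],phi(s["orientation"]),-3,30,r=.050)
E
```

```text
[ 0.58464212 -0.20000381  0.11426807] [-5.40991812  3.90638692  4.52986436] 16.3
ang 68.4 rad 0.0506 phi 64.1
[ 0.055 -0.039]
[ 0.059 -0.029]
[ 0.057 -0.032]
[ 0.055 -0.035]
[ 0.054 -0.038]
[ 0.051 -0.04 ]
[ 0.049 -0.043]
[ 0.047 -0.046]
[ 0.045 -0.048]
[ 0.042 -0.05 ]
[ 0.039 -0.052]
[ 0.036 -0.054]
[ 0.034 -0.056]
[ 0.031 -0.058]
[ 0.028 -0.059]
[ 0.024 -0.061]
[ 0.021 -0.062]
[ 0.018 -0.063]
[ 0.015 -0.064]
[ 0.011 -0.064]
[ 0.008 -0.065]
[ 0.004 -0.065]
[ 0.001 -0.065]
[-0.002 -0.065]
[-0.006 -0.065]
[-0.009 -0.065]
[-0.013 -0.064]
[-0.016 -0.063]
[-0.019 -0.063]
[-0.023 -0.061]
```

>>> {"fn": "move_arm", "kwargs": {
  "commands": [
    [[0.058,-0.03,0],[0,0,-0.2],-1],
    [[0.059,-0.029,0],[0,0,-0.3],-1],
    [[0.057,-0.032,0],[0,0,-0.375],-1],
    [[0.055,-0.035,0],[0,0,-0.375],-1],
    [[0.054,-0.038,0],[0,0,-0.375],-1]
  ]
}}

```text
clock: 16.8
tcp_pos: [0.5962, -0.2064, 0.1142]
orientation: [-0.002, 0.334, 0.943, 0.001]
wrist_force: [-5.2, 4.2, 3.6]
finger_gap: 0.0001
```

>>> {"fn": "move_arm", "kwargs": {
  "commands": [
    [[0.051,-0.04,0],[0,0,-0.375],-1],
    [[0.049,-0.043,0],[0,0,-0.375],-1],
    [[0.047,-0.046,0],[0,0,-0.375],-1],
    [[0.045,-0.048,0],[0,0,-0.375],-1],
    [[0.042,-0.05,0],[0,0,-0.375],-1]
  ]
}}

```text
clock: 17.3
tcp_pos: [0.6059, -0.2152, 0.1142]
orientation: [-0.002, 0.454, 0.891, 0.001]
wrist_force: [-3.7, 5.2, 4.0]
finger_gap: -0.0001
```

>>> {"fn": "move_arm", "kwargs": {
  "commands": [
    [[0.039,-0.052,0],[0,0,-0.375],-1],
    [[0.036,-0.054,0],[0,0,-0.375],-1],
    [[0.034,-0.056,0],[0,0,-0.375],-1],
    [[0.031,-0.058,0],[0,0,-0.375],-1],
    [[0.028,-0.059,0],[0,0,-0.375],-1]
  ]
}}

```text
clock: 17.8
tcp_pos: [0.6131, -0.2261, 0.1142]
orientation: [-0.001, 0.566, 0.824, 0.001]
wrist_force: [-1.8, 6.0, 3.0]
finger_gap: -0.0
```

```bash
python3 - <<'E'
from workcell import env, eyes
from h import *
s=env.get_state(); print(s["tcp_pos"],s["wrist_force"],s["clock"]); arc(3,s["tcp_pos"],phi(s["orientation"]),-3,15,r=.050)
E
```

```text
[ 0.61307036 -0.22611693  0.1142347 ] [-1.83083308  6.00806293  2.99352691] 17.8
ang 23.9 rad 0.0515 phi 21.0
[-0.009 -0.076]
[ 0.022 -0.062]
[ 0.019 -0.063]
[ 0.015 -0.064]
[ 0.012 -0.064]
[ 0.008 -0.065]
[ 0.005 -0.065]
[ 0.002 -0.065]
[-0.002 -0.065]
[-0.005 -0.065]
[-0.009 -0.065]
[-0.012 -0.064]
[-0.015 -0.064]
[-0.019 -0.063]
[-0.022 -0.062]
```

>>> {"fn": "move_arm", "kwargs": {
  "commands": [
    [[0.014,-0.066,0],[0,0,-0.3],-1],
    [[0.02,-0.062,0],[0,0,-0.3],-1],
    [[0.019,-0.063,0],[0,0,-0.375],-1],
    [[0.015,-0.064,0],[0,0,-0.375],-1],
    [[0.012,-0.064,0],[0,0,-0.375],-1]
  ]
}}

```text
clock: 18.3
tcp_pos: [0.6171, -0.2388, 0.1143]
orientation: [-0.001, 0.661, 0.75, 0.002]
wrist_force: [-0.1, 7.4, 2.7]
finger_gap: 0.0003
```

>>> {"fn": "move_arm", "kwargs": {
  "commands": [
    [[0.008,-0.065,0],[0,0,-0.375],-1],
    [[0.005,-0.065,0],[0,0,-0.375],-1],
    [[0.002,-0.065,0],[0,0,-0.375],-1],
    [[-0.002,-0.065,0],[0,0,-0.375],-1],
    [[-0.005,-0.065,0],[0,0,-0.375],-1]
  ]
}}

```text
clock: 18.8
tcp_pos: [0.6179, -0.2519, 0.1143]
orientation: [-0.001, 0.753, 0.658, 0.002]
wrist_force: [2.2, 5.9, 0.4]
finger_gap: 0.0
```

>>> {"fn": "move_arm", "kwargs": {
  "commands": [
    [[-0.009,-0.065,0],[0,0,-0.375],-1],
    [[-0.012,-0.064,0],[0,0,-0.375],-1],
    [[-0.015,-0.064,0],[0,0,-0.375],-1],
    [[-0.019,-0.063,0],[0,0,-0.375],-1]
  ]
}}

```text
clock: 19.2
tcp_pos: [0.6162, -0.2623, 0.1143]
orientation: [-0.001, 0.818, 0.575, 0.002]
wrist_force: [2.7, 5.1, -0.4]
finger_gap: -0.0
```

```bash
python3 - <<'E'
from workcell import env, eyes
from h import *
s=env.get_state(); print(s["tcp_pos"],s["wrist_force"],s["clock"]); arc(3,s["tcp_pos"],phi(s["orientation"]),-3,1,r=.050)
d=eyes.read_camera("wrist"); f=d["frame"][:,:,::-1]; cv2.imwrite("pics/v9.png",f)
print(env.get_state()["wrist_force"])
E
```

```text
[ 0.61616134 -0.2623157   0.11430812] [ 2.66545687  5.08106225 -0.43386854] 19.2
ang -17.0 rad 0.0524 phi -19.7
[-0.079 -0.044]
[0.71925259 1.91345144 0.61026401]
```

View pics/v9.png

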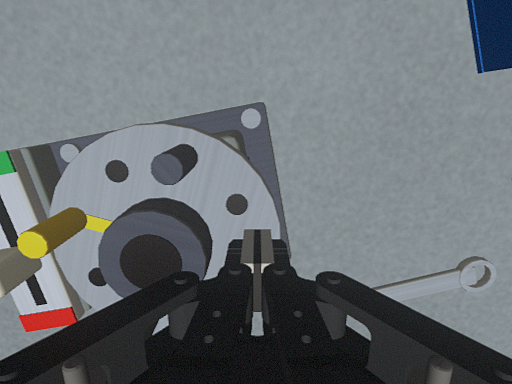

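```bash
python3 - <<'E'
from h import *
f,K,T=load("top")
R=[((170.8,233.1),(202.6,223.6)),((224.7,219.8),(257,220)),((297.3,215.2),(329.6,216.8))]
tag=[(.4592,.2167),(.4673,.0297),(.4544,-.2345)]
for i in range(3):
    a,b=[onplane(q,.053,K,T)[:2] for q in R[i]]; u=(a-b)/np.linalg.norm(a-b); xs=np.array([u[1],-u[0]]); m=(a+b)/2; c=np.array(C[i+1])
    print(i+1,"g-r",np.linalg.norm(a-b).round(4),"mid",m.round(4),"u",u.round(4),"yaw",np.degrees(np.arctan2(xs[1],xs[0])).round(1),"hub rel mid in stand",((c-m)@xs).round(4),((c-m)@u).round(4),"tag s",((np.array(tag[i])-m)@u).round(4),"tag x",((np.array(tag[i])-m)@xs).round(4),"mid from hub",(c-.115*xs).round(4))
f,K,T=wcam(8); hsv=cv2.cvtColor(f,cv2.COLOR_RGB2HSV); H,S,V=[hsv[...,k].astype(int) for k in range(3)]
reg=np.zeros(H.shape,bool); reg[:130,140:340]=1
P=[]
for m in ((abs(H-65)<15)&(S>120),((H<6)|(H>174))&(S>120)):
    ys,xs=np.nonzero(m&reg); P.append(onplane((xs.mean(),ys.mean()),.053,K,T)[:2]); print(len(xs),xs.mean(),ys.mean(),P[-1].round(4))
a,b=P; u=(a-b)/np.linalg.norm(a-b); print("wrist8: len",np.linalg.norm(a-b),"mid",(a+b)/2,"yaw",np.degrees(np.arctan2(u[1],u[0]))-90)
print("tag3 top",onplane((226,47),.0915,K,T))
E
```

```text
1 g-r 0.1169 mid [0.4554 0.2243] u [-0.1879  0.9822] yaw 10.8 hub rel mid in stand 0.1148 0.0009 tag s -0.0082 tag x 0.0023 mid from hub [0.455  0.2251]
2 g-r 0.1153 mid [0.4654 0.03  ] u [0.1107 0.9938] yaw -6.4 hub rel mid in stand 0.1136 -0.0002 tag s -0.0001 tag x 0.0019 mid from hub [0.464  0.0299]
3 g-r 0.1155 mid [ 0.4522 -0.2296] u [0.1541 0.9881] yaw -8.9 hub rel mid in stand 0.1151 0.0003 tag s -0.0045 tag x 0.0029 mid from hub [ 0.4524 -0.2293]
914 308.43326039387307 82.17833698030634 [ 0.463  -0.1737]
1075 163.86046511627907 33.36279069767442 [ 0.4448 -0.2861]
wrist8: len 0.11384495284616152 mid [ 0.45390664 -0.22991808] yaw -9.169765124478104
tag3 top [ 0.45325074 -0.23490437  0.0915    ]
```

>>> {"fn": "move_arm", "kwargs": {
  "commands": [
    [[0.04,0.13,0],[0,0,0],-1],
    [[0,0,0.8],[0,0,0],-1],
    [[0,0,0.8],[0,0,0],-1],
    [[-0.7,0.3,0],[0,0,0.4],-1],
    [[-0.9,0.3,0],[0,0,0.4],-1]
  ]
}}

```text
clock: 19.75
tcp_pos: [0.554, -0.2356, 0.1796]
orientation: [0.002, 0.783, 0.622, 0.001]
wrist_force: [-0.4, 0.1, 0.3]
finger_gap: 0.0
```

>>> {"fn": "move_arm", "kwargs": {
  "commands": [
    [[-0.9,0.4,0],[0,0,0.4],-1],
    [[-0.9,0.4,0],[0,0,0.1],-1],
    [[-0.6,0.1,0],[0,0,0],-1],
    [[0,0,0],[0,0,0],-1]
  ]
}}

```text
clock: 20.15
tcp_pos: [0.4535, -0.1975, 0.1785]
orientation: [-0.001, 0.762, 0.648, -0.001]
wrist_force: [0.4, -0.9, -0.4]
finger_gap: -0.0003
```

```bash
cat >> h.py <<'E'
ST={1:((.4552,.2247),10.8),2:((.4650,.03),-6.4),3:((.453,-.2297),-9.0)}
def st(i,s):
    m,y=ST[i]; y=np.radians(y); X=np.array([np.cos(y),np.sin(y)]); U=np.array([-np.sin(y),np.cos(y)]); d=s["tcp_pos"][:2]-np.array(m)
    print("tcp",s["tcp_pos"].round(4),"stand x,s",(d@X).round(4),(d@U).round(4),"u",U.round(3),"phi",phi(s["orientation"]).round(1),"F",s["wrist_force"].round(1),"Fu",round(s["wrist_force"][:2]@U,1),s["clock"])
E
python3 - <<'E'
from workcell import env, eyes
from h import *
st(3,env.get_state())
E
```

```text
tcp [ 0.4535 -0.1975  0.1785] stand x,s -0.0045 0.0318 u [0.156 0.988] phi -9.3 F [ 0.4 -0.9 -0.4] Fu -0.8 20.15
```

>>> {"fn": "move_arm", "kwargs": {
  "commands": [
    [[0.1,0.05,-0.8],[0,0,0],-1],
    [[0,0,-0.8],[0,0,0],-1],
    [[0,0,-0.5],[0,0,0],-1],
    [[0,0,-0.26],[0,0,0],-1],
    [[0,0,0],[0,0,0],-1]
  ]
}}

```text
clock: 20.65
tcp_pos: [0.4602, -0.1967, 0.0827]
orientation: [-0.001, 0.762, 0.648, -0.0]
wrist_force: [-1.6, -0.0, -0.5]
finger_gap: -0.0
```

```bash
python3 - <<'E'
from workcell import env, eyes
from h import *
st(3,env.get_state())
E
```

```text
tcp [ 0.4602 -0.1967  0.0827] stand x,s 0.002 0.0338 u [0.156 0.988] phi -9.2 F [-1.6 -0.  -0.5] Fu -0.3 20.65
```

>>> {"fn": "move_arm", "kwargs": {
  "commands": [
    [[-0.016,-0.1,0],[0,0,0],-1],
    [[-0.016,-0.1,0],[0,0,0],-1],
    [[-0.016,-0.1,0],[0,0,0],-1],
    [[-0.008,-0.05,0],[0,0,0],-1],
    [[-0.008,-0.05,0],[0,0,0],-1]
  ]
}}

```text
clock: 21.15
tcp_pos: [0.4581, -0.2134, 0.0844]
orientation: [0.0, 0.762, 0.648, 0.0]
wrist_force: [-0.1, -0.2, 0.5]
finger_gap: -0.0
```

>>> {"fn": "move_arm", "kwargs": {
  "commands": [
    [[-0.008,-0.05,0],[0,0,0],-1],
    [[-0.008,-0.05,0],[0,0,0],-1],
    [[-0.016,-0.1,0],[0,0,0],-1],
    [[-0.016,-0.1,0],[0,0,0],-1],
    [[-0.016,-0.1,0],[0,0,0],-1]
  ]
}}

```text
clock: 21.65
tcp_pos: [0.4553, -0.2289, 0.084]
orientation: [-0.0, 0.762, 0.648, 0.0]
wrist_force: [1.0, 3.0, 3.7]
finger_gap: 0.0001
```

>>> {"fn": "move_arm", "kwargs": {
  "commands": [
    [[-0.016,-0.1,0],[0,0,0],-1],
    [[-0.012,-0.08,0],[0,0,0],-1],
    [[-0.012,-0.08,0],[0,0,0],-1]
  ]
}}

```text
clock: 21.95
tcp_pos: [0.4537, -0.2396, 0.0839]
orientation: [-0.0, 0.762, 0.648, 0.0]
wrist_force: [0.8, 2.1, 2.3]
finger_gap: -0.0001
```

```bash
python3 - <<'E'
from workcell import env, eyes
from h import *
st(3,env.get_state())
d=eyes.read_camera("wrist"); f=d["frame"][:,:,::-1]; cv2.imwrite("pics/v10.png",f)
E
```

```text
tcp [ 0.4537 -0.2396  0.0839] stand x,s 0.0022 -0.0096 u [0.156 0.988] phi -9.3 F [0.8 2.1 2.3] Fu 2.2 21.95
```

View pics/v10.png

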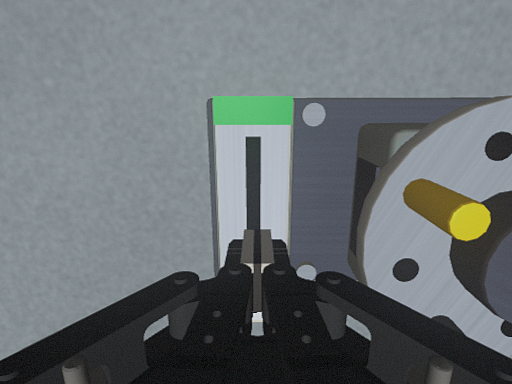

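>>> {"fn": "move_arm", "kwargs": {
  "commands": [
    [[-0.006,-0.04,0],[0,0,0],-1],
    [[-0.006,-0.04,0],[0,0,0],-1],
    [[-0.006,-0.04,0],[0,0,0],-1],
    [[-0.003,-0.02,0],[0,0,0],-1]
  ]
}}

```text
clock: 22.4
tcp_pos: [0.4528, -0.245, 0.0839]
orientation: [-0.0, 0.762, 0.648, -0.0]
wrist_force: [0.9, 3.2, 1.2]
finger_gap: -0.0001
```

>>> {"fn": "move_arm", "kwargs": {
  "commands": [
    [[-0.003,-0.02,0],[0,0,0],-1],
    [[-0.003,-0.02,0],[0,0,0],-1]
  ]
}}

```text
clock: 22.6
tcp_pos: [0.4526, -0.2464, 0.0838]
orientation: [-0.0, 0.762, 0.648, -0.0]
wrist_force: [-1.1, 3.8, 0.8]
finger_gap: 0.0002
```

>>> {"fn": "move_arm", "kwargs": {
  "commands": [
    [[-0.003,-0.02,0],[0,0,0],-1],
    [[-0.003,-0.02,0],[0,0,0],-1]
  ]
}}

```text
clock: 22.8
tcp_pos: [0.4523, -0.248, 0.0838]
orientation: [-0.0, 0.762, 0.648, -0.0]
wrist_force: [-0.1, 1.6, 0.9]
finger_gap: -0.0001
```

```bash
python3 - <<'E'
from workcell import env, eyes
from h import *
st(3,env.get_state())
E
```

```text
tcp [ 0.4523 -0.248   0.0838] stand x,s 0.0022 -0.0182 u [0.156 0.988] phi -9.2 F [-0.1  1.6  0.9] Fu 1.6 22.8
```

>>> {"fn": "move_arm", "kwargs": {
  "commands": [
    [[-0.003,-0.02,0],[0,0,0],-1]
  ]
}}

```text
clock: 22.9
tcp_pos: [0.4522, -0.2489, 0.0839]
orientation: [-0.0, 0.762, 0.648, -0.0]
wrist_force: [-0.6, 2.2, 1.8]
finger_gap: 0.0001
```

>>> {"fn": "move_arm", "kwargs": {
  "commands": [
    [[-0.003,-0.02,0],[0,0,0],-1]
  ]
}}

```text
clock: 23.0
tcp_pos: [0.4521, -0.2494, 0.0839]
orientation: [-0.0, 0.762, 0.648, 0.0]
wrist_force: [0.5, 5.5, 3.0]
finger_gap: 0.0001
```

>>> {"fn": "move_arm", "kwargs": {
  "commands": [
    [[-0.003,-0.02,0],[0,0,0],-1]
  ]
}}

```text
clock: 23.1
tcp_pos: [0.4521, -0.2495, 0.0839]
orientation: [-0.001, 0.762, 0.648, 0.001]
wrist_force: [-0.2, 7.9, 3.9]
finger_gap: 0.0001
```

>>> {"fn": "move_arm", "kwargs": {
  "commands": [
    [[0.03,0.25,0],[0,0,0],-1],
    [[0,0,0.5],[0,0,0],-1],
    [[0,0,0.7],[0,0,0.3],-1],
    [[0,0.7,0],[0,0,0],-1],
    [[0,0.9,0],[0,0,0],-1]
  ]
}}

```text
clock: 23.6
tcp_pos: [0.4548, -0.1779, 0.1332]
orientation: [0.003, 0.749, 0.663, 0.0]
wrist_force: [0.1, 0.4, -0.5]
finger_gap: -0.0
```

>>> {"fn": "move_arm", "kwargs": {
  "commands": [
    [[0.03,0.9,0],[0,0,0],-1],
    [[0.03,0.9,0],[0,0,0],-1],
    [[0.03,0.9,0],[0,0,0],-1],
    [[0.03,0.9,0],[0,0,0],-1],
    [[0,0.4,0],[0,0,0],-1]
  ]
}}

```text
clock: 24.1
tcp_pos: [0.4581, -0.0142, 0.1321]
orientation: [0.001, 0.747, 0.664, 0.0]
wrist_force: [0.4, -0.9, -0.4]
finger_gap: 0.0
```

>>> {"fn": "move_arm", "kwargs": {
  "commands": [
    [[0,0.1,0],[0,0,0],-1]
  ]
}}

```text
clock: 24.2
tcp_pos: [0.4582, -0.0109, 0.1321]
orientation: [0.001, 0.747, 0.665, 0.0]
wrist_force: [0.5, -0.3, 0.3]
finger_gap: 0.0003
```

```bash
python3 - <<'E'
from workcell import env, eyes
from h import *
st(2,env.get_state())
d=eyes.read_camera("top"); f=d["frame"][:,:,::-1]; cv2.imwrite("pics/v11.png",cv2.resize(f[150:250,140:340],None,fx=4,fy=4,interpolation=cv2.INTER_CUBIC))
E
```

```text
tcp [ 0.4582 -0.0109  0.1321] stand x,s -0.0022 -0.0414 u [0.111 0.994] phi -6.7 F [ 0.5 -0.3  0.3] Fu -0.2 24.2
```

View pics/v11.png

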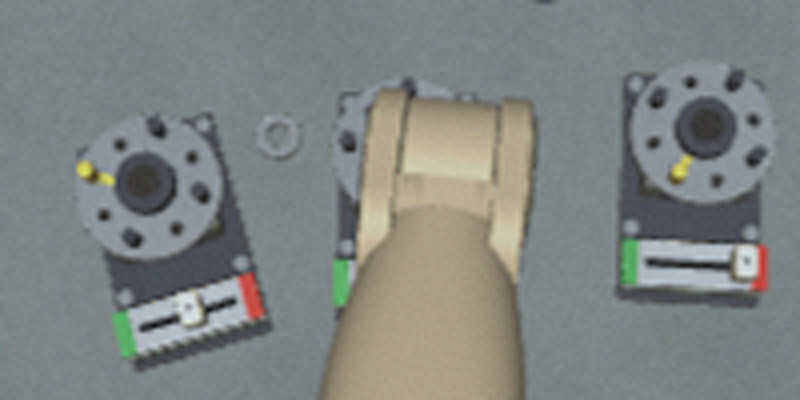

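>>> {"fn": "move_arm", "kwargs": {
  "commands": [
    [[0,0.1,-0.6],[0,0,0],-1],
    [[0,0,-0.4],[0,0,0],-1],
    [[0,0,-0.2],[0,0,0],-1],
    [[0,0,0],[0,0,0],-1]
  ]
}}

```text
clock: 24.65
tcp_pos: [0.4575, -0.0092, 0.083]
orientation: [-0.001, 0.749, 0.663, -0.001]
wrist_force: [-0.4, 0.4, -0.1]
finger_gap: 0.0002
```

```bash
python3 - <<'E'
from workcell import env, eyes
from h import *
st(2,env.get_state())
E
```

```text
tcp [ 0.4575 -0.0092  0.083 ] stand x,s -0.0031 -0.0398 u [0.111 0.994] phi -6.9 F [-0.4  0.4 -0.1] Fu 0.4 24.65
```

>>> {"fn": "move_arm", "kwargs": {
  "commands": [
    [[0.02,0.1,0],[0,0,0],-1],
    [[0.02,0.1,0],[0,0,0],-1],
    [[0.02,0.1,0],[0,0,0],-1],
    [[0.011,0.08,0],[0,0,0],-1],
    [[0.006,0.05,0],[0,0,0],-1]
  ]
}}

```text
clock: 25.15
tcp_pos: [0.4614, 0.0091, 0.0842]
orientation: [0.0, 0.748, 0.664, 0.0]
wrist_force: [0.2, 0.0, 0.9]
finger_gap: -0.0
```

>>> {"fn": "move_arm", "kwargs": {
  "commands": [
    [[0.006,0.05,0],[0,0,0],-1],
    [[0.006,0.05,0],[0,0,0],-1],
    [[0.006,0.05,0],[0,0,0],-1],
    [[0.011,0.1,0],[0,0,0],-1],
    [[0.011,0.1,0],[0,0,0],-1]
  ]
}}

```text
clock: 25.65
tcp_pos: [0.4629, 0.0228, 0.084]
orientation: [0.0, 0.748, 0.663, 0.0]
wrist_force: [-0.4, -3.0, 1.9]
finger_gap: 0.0005
```

>>> {"fn": "move_arm", "kwargs": {
  "commands": [
    [[0.011,0.1,0],[0,0,0],-1],
    [[0.011,0.1,0],[0,0,0],-1],
    [[0.011,0.1,0],[0,0,0],-1],
    [[0.011,0.1,0],[0,0,0],-1]
  ]
}}

```text
clock: 26.05
tcp_pos: [0.4646, 0.0391, 0.084]
orientation: [0.0, 0.748, 0.664, 0.0]
wrist_force: [0.2, -2.9, 0.9]
finger_gap: 0.0
```

```bash
python3 - <<'E'
from workcell import env, eyes
from h import *
st(2,env.get_state())
E
```

```text
tcp [0.4646 0.0391 0.084 ] stand x,s -0.0014 0.009 u [0.111 0.994] phi -6.8 F [ 0.2 -2.9  0.9] Fu -2.9 26.05
```

>>> {"fn": "move_arm", "kwargs": {
  "commands": [
    [[0.006,0.05,0],[0,0,0],-1],
    [[0.006,0.05,0],[0,0,0],-1],
    [[0.004,0.04,0],[0,0,0],-1],
    [[0.002,0.02,0],[0,0,0],-1]
  ]
}}

```text
clock: 26.45
tcp_pos: [0.4653, 0.0452, 0.0839]
orientation: [0.0, 0.748, 0.664, -0.0]
wrist_force: [-0.6, -2.0, 2.1]
finger_gap: -0.0002
```

>>> {"fn": "move_arm", "kwargs": {
  "commands": [
    [[0.002,0.02,0],[0,0,0],-1],
    [[0.002,0.02,0],[0,0,0],-1],
    [[0.002,0.02,0],[0,0,0],-1]
  ]
}}

```text
clock: 26.75
tcp_pos: [0.4655, 0.0475, 0.0839]
orientation: [0.0, 0.748, 0.664, 0.0]
wrist_force: [0.6, -1.9, 1.8]
finger_gap: 0.0001
```

>>> {"fn": "move_arm", "kwargs": {
  "commands": [
    [[0.002,0.02,0],[0,0,0],-1]
  ]
}}

```text
clock: 26.85
tcp_pos: [0.4656, 0.0483, 0.0839]
orientation: [0.0, 0.748, 0.664, -0.0]
wrist_force: [-1.1, -4.4, 2.2]
finger_gap: -0.0002
```

>>> {"fn": "move_arm", "kwargs": {
  "commands": [
    [[0.002,0.02,0],[0,0,0],-1]
  ]
}}

```text
clock: 26.95
tcp_pos: [0.4656, 0.0484, 0.0839]
orientation: [0.001, 0.748, 0.663, -0.001]
wrist_force: [-0.8, -7.3, 2.9]
finger_gap: 0.0003
```

>>> {"fn": "move_arm", "kwargs": {
  "commands": [
    [[-0.02,-0.25,0],[0,0,0],-1],
    [[0,0,0.5],[0,0,0],-1],
    [[0,0,0.7],[0,0,0.3],-1],
    [[0,0.7,0],[0,0,0.5],-1],
    [[-0.06,0.9,0],[0,0,0.5],-1]
  ]
}}

```text
clock: 27.45
tcp_pos: [0.4636, 0.103, 0.1328]
orientation: [0.0, 0.685, 0.729, 0.001]
wrist_force: [0.7, -0.2, -0.3]
finger_gap: -0.0003
```

>>> {"fn": "move_arm", "kwargs": {
  "commands": [
    [[-0.06,0.9,0],[0,0,0.5],-1],
    [[-0.06,0.9,0],[0,0,0.4],-1],
    [[-0.06,0.9,0],[0,0,0],-1],
    [[-0.06,0.9,0],[0,0,0],-1],
    [[-0.06,0.3,0],[0,0,0],-1]
  ]
}}

```text
clock: 27.95
tcp_pos: [0.4499, 0.2618, 0.1316]
orientation: [-0.001, 0.637, 0.771, 0.001]
wrist_force: [0.4, -1.0, -0.7]
finger_gap: 0.0
```

>>> {"fn": "move_arm", "kwargs": {
  "commands": [
    [[0,0,0],[0,0,0],-1]
  ]
}}

```text
clock: 28.05
tcp_pos: [0.4497, 0.2603, 0.1315]
orientation: [-0.001, 0.637, 0.771, -0.0]
wrist_force: [-1.2, -0.1, -0.2]
finger_gap: -0.0001
```

```bash
python3 - <<'E'
from workcell import env, eyes
from h import *
s=env.get_state();st(1,s)
d=eyes.read_camera("wrist"); f=d["frame"][:,:,::-1]; cv2.imwrite("pics/v12.png",f)
E
```

```text
tcp [0.4497 0.2603 0.1315] stand x,s 0.0012 0.036 u [-0.187  0.982] phi 10.9 F [-1.2 -0.1 -0.2] Fu 0.1 28.05
```

View pics/v12.png

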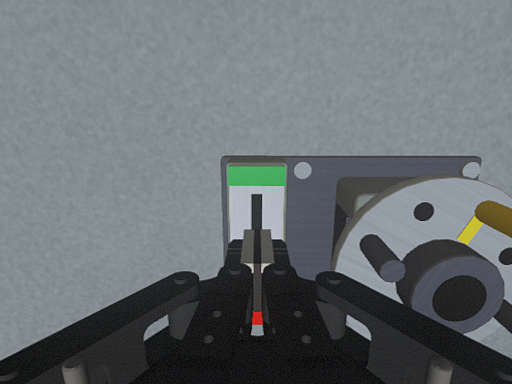

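The fingers line up with tag 1's track on its green side, so I'll lower them and push the tag to red.

>>> {"fn": "move_arm", "kwargs": {
  "commands": [
    [[0,0,-0.6],[0,0,0],-1],
    [[0,0,-0.4],[0,0,0],-1],
    [[0,0,-0.2],[0,0,0],-1],
    [[0,0,0],[0,0,0],-1]
  ]
}}

```text
clock: 28.5
tcp_pos: [0.4497, 0.2576, 0.0829]
orientation: [-0.001, 0.638, 0.77, -0.001]
wrist_force: [-1.0, -0.8, -0.3]
finger_gap: -0.0001
```

>>> {"fn": "move_arm", "kwargs": {
  "commands": [
    [[0.019,-0.1,0],[0,0,0],-1],
    [[0.019,-0.1,0],[0,0,0],-1],
    [[0.019,-0.1,0],[0,0,0],-1],
    [[0.01,-0.05,0],[0,0,0],-1],
    [[0.01,-0.05,0],[0,0,0],-1]
  ]
}}

```text
clock: 29.0
tcp_pos: [0.4538, 0.2429, 0.0843]
orientation: [0.0, 0.638, 0.77, 0.0]
wrist_force: [0.5, -0.0, -0.3]
finger_gap: -0.0001
```

>>> {"fn": "move_arm", "kwargs": {
  "commands": [
    [[0.01,-0.05,0],[0,0,0],-1],
    [[0.01,-0.05,0],[0,0,0],-1],
    [[0.01,-0.05,0],[0,0,0],-1],
    [[0.015,-0.08,0],[0,0,0],-1],
    [[0.015,-0.08,0],[0,0,0],-1]
  ]
}}

```text
clock: 29.5
tcp_pos: [0.4559, 0.2309, 0.084]
orientation: [-0.0, 0.638, 0.77, 0.0]
wrist_force: [-0.4, 2.5, 1.8]
finger_gap: -0.0002
```

```bash
python3 - <<'E'
from workcell import env, eyes
from h import *
s=env.get_state();st(1,s)
E
```

```text
tcp [0.4559 0.2309 0.084 ] stand x,s 0.0019 0.0059 u [-0.187  0.982] phi 10.8 F [-0.4  2.5  1.8] Fu 2.6 29.5
```

>>> {"fn": "move_arm", "kwargs": {
  "commands": [
    [[0.017,-0.09,0],[0,0,0],-1],
    [[0.017,-0.09,0],[0,0,0],-1],
    [[0.017,-0.09,0],[0,0,0],-1],
    [[0.017,-0.09,0],[0,0,0],-1],
    [[0.01,-0.05,0],[0,0,0],-1]
  ]
}}

```text
clock: 30.0
tcp_pos: [0.4592, 0.2139, 0.084]
orientation: [0.0, 0.638, 0.77, 0.0]
wrist_force: [-0.8, 2.6, 1.4]
finger_gap: -0.0001
```

>>> {"fn": "move_arm", "kwargs": {
  "commands": [
    [[0.008,-0.04,0],[0,0,0],-1],
    [[0.008,-0.04,0],[0,0,0],-1],
    [[0.004,-0.02,0],[0,0,0],-1],
    [[0.004,-0.02,0],[0,0,0],-1]
  ]
}}

```text
clock: 30.4
tcp_pos: [0.4601, 0.2095, 0.084]
orientation: [0.0, 0.638, 0.77, 0.0]
wrist_force: [-0.9, 3.3, 2.5]
finger_gap: -0.0
```

>>> {"fn": "move_arm", "kwargs": {
  "commands": [
    [[0.004,-0.02,0],[0,0,0],-1],
    [[0.004,-0.02,0],[0,0,0],-1]
  ]
}}

```text
clock: 30.6
tcp_pos: [0.4604, 0.2079, 0.084]
orientation: [0.0, 0.638, 0.77, 0.0]
wrist_force: [0.2, 2.4, 1.7]
finger_gap: 0.0001
```

```bash
python3 - <<'E'
from workcell import env, eyes
from h import *
s=env.get_state();st(1,s)
E
```

```text
tcp [0.4604 0.2079 0.084 ] stand x,s 0.002 -0.0174 u [-0.187  0.982] phi 10.8 F [0.2 2.4 1.7] Fu 2.4 30.6
```

>>> {"fn": "move_arm", "kwargs": {
  "commands": [
    [[0.004,-0.02,0],[0,0,0],-1],
    [[0.004,-0.02,0],[0,0,0],-1]
  ]
}}

```text
clock: 30.8
tcp_pos: [0.4606, 0.2066, 0.084]
orientation: [-0.0, 0.638, 0.77, 0.0]
wrist_force: [-1.0, 6.0, 2.3]
finger_gap: 0.0
```

>>> {"fn": "move_arm", "kwargs": {
  "commands": [
    [[0.004,-0.02,0],[0,0,0],-1]
  ]
}}

```text
clock: 30.9
tcp_pos: [0.4607, 0.2065, 0.084]
orientation: [-0.001, 0.637, 0.77, 0.001]
wrist_force: [-1.5, 7.9, 1.5]
finger_gap: 0.0001
```

>>> {"fn": "move_arm", "kwargs": {
  "commands": [
    [[0.004,-0.02,0],[0,0,0],-1]
  ]
}}

```text
clock: 31.0
tcp_pos: [0.4607, 0.2064, 0.084]
orientation: [-0.002, 0.637, 0.771, 0.001]
wrist_force: [-2.9, 10.9, 2.7]
finger_gap: -0.0004
```

>>> {"fn": "move_arm", "kwargs": {
  "commands": [
    [[-0.04,0.2,0],[0,0,0],-1],
    [[0,0,0.8],[0,0,0],-1],
    [[0,0,1],[0,0,0],-1],
    [[0,0.3,1],[0,0,0],-1],
    [[-0.5,0.8,0.5],[0,0,0],-1]
  ]
}}

```text
clock: 31.5
tcp_pos: [0.4425, 0.2558, 0.2192]
orientation: [0.002, 0.64, 0.769, 0.002]
wrist_force: [1.7, 0.5, -0.7]
finger_gap: 0.0
```

>>> {"fn": "move_arm", "kwargs": {
  "commands": [
    [[-0.6,0.9,0],[0,0,0],-1],
    [[-0.6,0.9,0],[0,0,0],-1],
    [[-0.6,0.9,0],[0,0,0],-1],
    [[-0.6,0.9,0],[0,0,0],-1],
    [[0,0.3,0],[0,0,0],-1]
  ]
}}

```text
clock: 32.0
tcp_pos: [0.3406, 0.4147, 0.2156]
orientation: [0.0, 0.636, 0.772, -0.001]
wrist_force: [-0.6, 0.8, -0.9]
finger_gap: -0.0001
```

```bash
python3 - <<'E'
from workcell import env, eyes
from h import *
s=env.get_state();st(1,s)
d=eyes.read_camera("top"); f=d["frame"][:,:,::-1]; cv2.imwrite("pics/v13.png",cv2.resize(f[150:250,140:340],None,fx=4,fy=4,interpolation=cv2.INTER_CUBIC)); cv2.imwrite("pics/v13f.png",f)
d=eyes.read_camera("scene"); f=d["frame"][:,:,::-1]; cv2.imwrite("pics/v13s.png",f)
E
```

```text
tcp [0.3406 0.4147 0.2156] stand x,s -0.077 0.2081 u [-0.187  0.982] phi 11.0 F [-0.6  0.8 -0.9] Fu 0.9 32.0
```

View pics/v13.png

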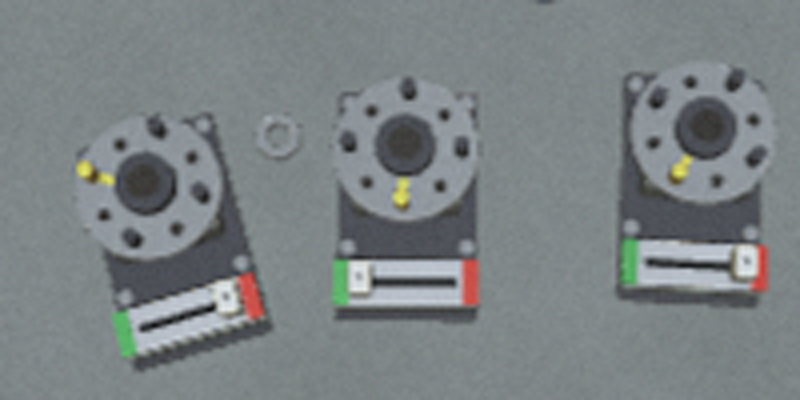

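View pics/v13s.png

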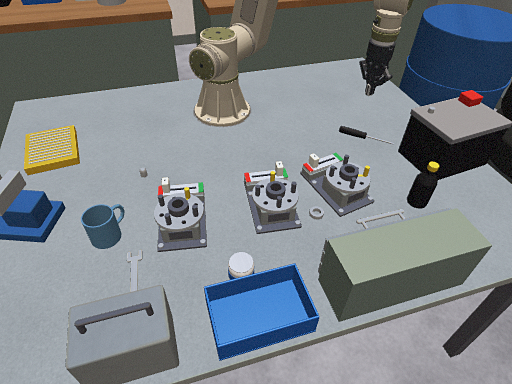

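```bash
python3 - <<'E'
from h import *
d=np.load("top0.npz");K,T=d["mtx"],d["camera_from_world"]
f=cv2.imread("pics/v13f.png")[:,:,::-1].copy(); f0=d["frame"]
for im,nm in ((f0,"before"),(f,"after")):
  hsv=cv2.cvtColor(im,cv2.COLOR_RGB2HSV).astype(int)
  for i in (1,2,3):
    m,y=ST[i];y=np.radians(y);X=np.array([np.cos(y),np.sin(y)]);U=np.array([-np.sin(y),np.cos(y)])
    c=proj([*m,.06],K,T); x0,y0=(c-22).astype(int); w=hsv[y0:y0+44,x0:x0+44]
    big=cv2.resize(im[y0:y0+44,x0:x0+44],None,fx=4,fy=4,interpolation=cv2.INTER_CUBIC).astype(int)
    mk=((big.min(2)>205)&(big.max(2)-big.min(2)<40)).astype(np.uint8)
    n,l,stt,cen=cv2.connectedComponentsWithStats(mk); k=1+stt[1:,4].argmax()
    uv=(cen[k]+.5)/4-.5+[x0,y0]; p=onplane(uv,.0915,K,T)[:2]-m
    print(nm,i,stt[k,4],"s",(p@U).round(4),"x",(p@X).round(4))
E
```

```text
before 1 157 s -0.0059 x 0.0074
before 2 284 s 0.0007 x -0.001
before 3 289 s -0.0048 x -0.0012
after 1 326 s -0.0394 x 0.0005
after 2 330 s 0.0388 x -0.001
after 3 278 s -0.039 x -0.0004
```

```bash
python3 - <<'E'
from workcell import job
print(job.hand_in())
E
```

```text
the job is handed in; nothing more can be done
None
```

I turned all three hubs by about a quarter turn, set their tags and handed the job in at about 32 s of the 72 s. No verdict was reported.

| Hub | Turned | Force while moving | Verdict | Tag set to |
|---|---|---|---|---|
| 1 | about 95° clockwise | about 6–9 N, falling when the push stopped | binds | red |
| 2 | about 90° counter-clockwise | about 0.5–1.5 N | runs free | green |
| 3 | about 94° clockwise | about 6–8 N, falling when the push stopped | binds | red |

**Tags:** each one was pushed until the finger stopped moving and the force climbed to 7–11 N. The last top view puts them 39.4, 38.8 and 39.0 mm from mid-track, against 40 mm at the stop, so they are at the stops to within about 1 mm.

**Last pictures:** the hubs' studs are well away from where they started. I saw no tool or part moved by eye, though I did not measure the parts. The arm was clear of everything.

**Disagreement:** hubs 1 and 3 read lower at the wrist (at most about 9 N) than the 11–16 N stated for a binding hub. I still called them binding, because the resistance was steady all the way round and several times that of hub 2. The highest wrist force I saw reported was about 11 N, but readings came only at the end of each move, so a brief knock could have gone unseen.

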